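Load insulator plates on the pins of a drilling fixture

TASK

Get the drilling fixture ready for its next cycle: put the scraper left lying on it in the black tray, swing the red-knobbed lever fully away from you to raise the yellow hold-down bar, then slide every green plate on the bench in under the bar, each into a nest of its own, until its holes drop over the two pins and it lies flat on the bed. With all the plates home, swing the lever fully back to lower the bar, then press the green start button. The plates are brittle: handle them gently, a grip of 20 N at most, and leave the other things on the bench where they are.

Things in the scene. Friction and masses are not known exactly. Their poses are not given: they have to be found in the camera images.
- fixture: fixed aluminium fixture. Origin on the bench, x away from the robot, yaw up to 0.1 rad. Bed top 20 mm above the bench, x -100 to +70 mm, y -180 to +220 mm. Nests in a row along y; in front of them (x below -45 mm) a flat apron. Two 12 mm posts, 55 mm tall, at x +52, y -165 and +125 mm.
- bar_mid (a point): yellow hold-down bar: this point is the middle of its underside's near edge. It runs along the fixture's y (262 mm long, 18 mm deep in x from +32 to +50 mm, 14 mm thick) over the nests' far ends. Underside 11.5 mm above the bed when lowered, 20.5 mm when raised; only then does a plate held just above the pins pass under it from the front. A seated plate reaches 8 mm under it.
- nest0 (a point): the first (right-hand) of three nests, 95 mm apart along the fixture's y: the point on the bed midway between its two dark pins, where a seated plate's origin comes to rest (axes parallel to the fixture's, either way round). Pins: 8 mm diameter, 5 mm tall, rims chamfered 1 mm, at (-24, -16.5) and (+24, +16.5) mm from here in the fixture's x, y.
- nest1 (a point): the second (middle) of three nests, 95 mm apart along the fixture's y: the point on the bed midway between its two dark pins, where a seated plate's origin comes to rest (axes parallel to the fixture's, either way round). Pins: 8 mm diameter, 5 mm tall, rims chamfered 1 mm, at (-24, -16.5) and (+24, +16.5) mm from here in the fixture's x, y.
- nest2 (a point): the third (left-hand) of three nests, 95 mm apart along the fixture's y: the point on the bed midway between its two dark pins, where a seated plate's origin comes to rest (axes parallel to the fixture's, either way round). Pins: 8 mm diameter, 5 mm tall, rims chamfered 1 mm, at (-24, -16.5) and (+24, +16.5) mm from here in the fixture's x, y.
- clamp (a joint): lever angle, rad: 0 = leaning to the robot (bar lowered), 1.0 = end stop, leaning away (bar raised 9 mm). About 1 N at the knob moves it; it stays where it is left. Fully means within 0.15 of the stop.
- clamp_tip (a point): centre of the lever's red ball knob, 26 mm diameter, on a 10 mm rod. Its pivot lies 42 mm above the bench at (+10, +190) mm in the fixture's frame, axis along y; the knob swings in the fixture's x-z plane, from 38 mm before the pivot and 70 mm above it (at 0) to 38 mm beyond it and 70 mm above (at 1.0). The pivot block is 70 x 50 x 25 mm, on the bed.
- scraper: scraper lying on the fixture's apron: red handle 85 x 22 x 20 mm (own x from -77 to +8 mm) and thin steel blade 14 x 5 mm (to +77 mm). Origin: underside, mid-length; own x along it; grasp the handle across its 22 mm at own x about -25 mm, 10 mm up. 0.07 kg.
- tray: fixed open black tray, 220 (x) x 110 (y) x 35 mm, wall and floor 4 mm. Origin: centre of its underside, on the bench.
- start (a joint): green push button's travel, m: 0 = out, 0.006 = fully down (5 N). Springs back. Counts as pressed beyond 0.004.
- start_top (a point): centre of the top face of the green button (30 mm across), 72 mm above the bench on a grey box 110 x 90 x 50 mm; it is pressed straight down.
- plate0: green brittle plate 80 (own x) x 55 (own y) x 10 mm, 0.08 kg, flat on the bench at the start. Port 24 x 20 mm in the middle, 10 mm holes at (-24, -16.5), (+24, +16.5) mm; same after half a turn, fits any nest. Origin: centre of underside, z up. Grip its long edges, 55 mm apart. Breaks if both pads together bear over 50 N on it; up to 20 N of grip on each is safe. May be absent.
- plate1: green brittle plate 80 (own x) x 55 (own y) x 10 mm, 0.08 kg, flat on the bench at the start. Port 24 x 20 mm in the middle, 10 mm holes at (-24, -16.5), (+24, +16.5) mm; same after half a turn, fits any nest. Origin: centre of underside, z up. Grip its long edges, 55 mm apart. Breaks if both pads together bear over 50 N on it; up to 20 N of grip on each is safe. May be absent.
- plate2: green brittle plate 80 (own x) x 55 (own y) x 10 mm, 0.08 kg, flat on the bench at the start. Port 24 x 20 mm in the middle, 10 mm holes at (-24, -16.5), (+24, +16.5) mm; same after half a turn, fits any nest. Origin: centre of underside, z up. Grip its long edges, 55 mm apart. Breaks if both pads together bear over 50 N on it; up to 20 N of grip on each is safe. May be absent.
- spraycan: bystander: blue spray can, 56 mm across, 160 mm tall, standing. Origin: centre of its underside, or mid-length.
- socket: bystander: steel socket, 28 mm across, 32 mm tall, standing. Origin: centre of its underside, or mid-length.
- meter: bystander: yellow meter box 120 x 70 x 32 mm. Origin: centre of its underside, or mid-length.
- cup: bystander: blue mug, 72 mm across, 85 mm tall. Origin: centre of its underside, or mid-length.
- spanner: bystander: steel spanner, 180 mm long, lying flat. Origin: centre of its underside, or mid-length.
- tin: bystander: red tin, 70 mm across, 50 mm tall. Origin: centre of its underside, or mid-length.
Things that resemble listed ones, but are neither listed nor needed, are in the scene too. What is shaped like the part that bears start but orange or turquoise is not meant. Leave any orange or purple look-alike of the plate0 alone.

How it is judged:
By the outcome, as a careful person would: the job done as asked, in the order asked, and still so for the second after the job is handed in, with the robot touching nothing.
Of plate0, plate1, plate2 only 2 to 3 are there at a start; the rules pass over those that are not, and their reading is None.
At some moment in a run one of plate0, plate1, plate2 may be knocked a few centimetres aside while the robot is not near it.
Once in a run the grip may slacken for a moment while it holds something.
It also fails if it takes over 210 s, if anything falls off the work surface, if the arm or the gripper's body presses on something with over 40 N, if the wrist force passes 120 N, or if a joint passes its speed limit or range.

ROBOT

A 6-joint arm with a two-finger parallel gripper is mounted at the origin on the work surface. World frame = base frame: x ahead of the robot, y to its left, z up, the work surface at z = 0. Lengths are in m, angles in degrees, forces in N, time in s.
With the tool pointing down it reaches from about 0.35 to 0.875 m from the base axis. Payload 4.2 kg.
Tool frame: the origin (TCP) lies midway between the tips of the shut fingers; the grasp point (between the pads) lies 19 mm behind it; z points along the fingers, y is the line along which they close (so a half turn about z gives the same grasp; the last joint's range is limited). The gripper opens to 87 mm and grips with 3 to 60 N. Pads are 19 mm wide; open, the fingers measure 117 mm over their backs; the gripper's body (75 mm by 190 mm) begins 51 mm behind the grasp point.
Start: joints at [-61.1, 22.042, 0.453, 0, -68.411, -14.817], TCP at [0.152, -0.606, 0.223] pointing down, gripper open.
Joint ranges: [-179.83, 179.83], [-69.29, 118.12], [-61.27, 80.66], [-181.25, 117.63], [-171.15, -9.14], [-177.46, 177.46]. Speed limits (degrees/s): [159.86, 159.86, 180, 180, 180, 180].

INTERFACE

Orientations are given as a 3x3 rotation matrix whose columns are the frame's x, y, z axes.
In Python, from station import * gives the robot as it stands. The module is installed in compiled form; this text tells all that it offers.
- The arm moves only by the tool servo_tool, never from a script. Its argument "deltas" is a list of rows, each an object of numbers: "tx", "ty", "tz": the shift along the tool's x, y, z in mm; "ax", "ay", "az": the turn, a rotation vector about the tool's x, y, z in rad; "claw": the finger opening in mm, from 0 to 87. In form: [{"tx": .., "ty": .., "tz": .., "ax": .., "ay": .., "az": .., "claw": ..}, ...]. A call has 1 to 12 rows; each row is the pose to reach, as a shift and turn from the pose commanded when the call began, along the tool's axes at that moment; what a row does not reach only later rows make up. A row lasts 1/12 s, in which the tool goes at most 41.7 mm and 7.16 degrees, less where a joint would pass 70% of its speed; a pose out of reach is approached as far as the arm can. A call with a gripper value outside its range is refused whole. The fingers move at their own pace and stop on an object; the grip force is fixed at half the most. Time passes only in rows, so rows that repeat a pose let the fingers close. It gives the time, the measured TCP pose, the force, the opening and the grip force at its end, in the units of the state.
- sense(): the state, without advancing time (a new reading comes with each control period).
- capture(name): name is "scene" or "top" or "wrist"; returns the picture (400x640x3 uint8, blue, green, red); there is no depth.
- calibration(name): a dict with "fx", "fy", "cx", "cy" (pixels), "dist" ([k1, k2, p1, p2, k3] as OpenCV has them; the pictures are not rectified), "cam_to_world" (4x4, takes a point from camera to world coordinates); the wrist camera has in their place "hand_eye" (4x4, takes a point from camera to tool coordinates, whose origin is the TCP and whose axes are the flange's). Camera axes: x right, y down, z forward; pixel columns grow to the right and rows downward; lengths in m; the calibration is good to about 2 mm. A picture is of the moment at which its call begins: read the wrist's pose just before it. calibration takes no time and is no camera call.
- finish_job(): hands the job in; it is judged then, once.
Trained networks look in the newest picture that a camera, given by its name, has taken for a name from the list of things; names that differ only in an ending like _2 or _b are one class to them, and where a whole thing is asked for, a point or a joint stands for the part that bears it (a point fixed in the world has none). Each returns a list of dicts, best first, with "confidence" (0 to 1); they miss things now and then, are a little off and sometimes report something else, mostly with a low value. They report only what shows in the picture. A call takes as long as a camera call. They do not tell look-alikes from the thing itself.
- recognise(label, camera): "xyz" ([x, y, z] in m, in the coordinates of the camera as it stood for that picture, good to about 4 mm: the middle of the surface that is visible of it).
- trace(label, camera): "mask" (400x640 bool, what is visible of it).
The state is a dict: "time_s": time; "joints": joint angles; "joint_velocities": joint speeds; "effort": joint torques, N m; "tcp_pos": TCP position; "ee_rot": TCP orientation; "wrist_force": force on the tool from outside, world axes, zero at the start; "moment": the same for the moment, N m; "gripper_width": opening from 0.0 (shut) to 1.0 (fully open); "gripper_force": force on a finger pad.
Only numpy, scipy, OpenCV 4.12 (cv2) and the standard library are available. Lean on these libraries where they do the work, as an engineer would, in place of code of your own. Each camera call takes 0.05 s, during which the arm holds its last target. There are 200 camera calls.

## Working session

There is one attempt and no reset: what is moved stays moved. The work goes in short steps, Python scripts to look and compute and a tool call to move; the robot and the scene stay as the last step left them, time stands still between calls to the robot, and variables do not carry over. Pictures are saved under pics/ and viewed, at most 14 in all, crops included, and the job is handed in when it is done.

Besides the shell and the picture viewer there is one more tool, called after "Call:" by a JSON object that holds its "fn" and its "kwargs". servo_tool: Moves the arm, as the interface text tells. Its arguments: {"type":"object","properties":{"deltas":{"type":"array","items":{"type":"object","properties":{"tx":{"type":"number"},"ty":{"type":"number"},"tz":{"type":"number"},"ax":{"type":"number"},"ay":{"type":"number"},"az":{"type":"number"},"claw":{"type":"number"}}}}},"required":["deltas"]}

```bash
mkdir -p pics; ls; python3 - <<'E'
from station import *
import cv2
for n in("scene","top"):
    cv2.imwrite(f"pics/{n}0.png",capture(n))
    c=calibration(n);print(n,c)
print(calibration("wrist"))
s=sense();print(s)
E
```

```text
pics
scene {'fx': 372.17774271564895, 'fy': 372.17774271564895, 'cx': 318.1811426363702, 'cy': 202.6598897416237, 'dist': array([-0.05406177,  0.        ,  0.        ,  0.        ,  0.        ]), 'cam_to_world': array([[ 1.55022722e-01,  6.24373262e-01, -7.65588653e-01,
         1.35789016e+00],
       [ 9.87910386e-01, -9.87708359e-02,  1.19488040e-01,
        -4.46295704e-02],
       [-1.01269383e-03, -7.74856342e-01, -6.32136554e-01,
         7.52659498e-01],
       [ 0.00000000e+00,  0.00000000e+00,  0.00000000e+00,
         1.00000000e+00]])}
top {'fx': 371.03782453387333, 'fy': 371.03782453387333, 'cx': 320.7845457648691, 'cy': 191.58653873993762, 'dist': array([0.01072067, 0.        , 0.        , 0.        , 0.        ]), 'cam_to_world': array([[-0.01049985, -0.98187954,  0.18921504,  0.29660834],
       [-0.99969986,  0.01449626,  0.01974939,  0.0579663 ],
       [-0.02213443, -0.18895088, -0.98173705,  1.29269657],
       [ 0.        ,  0.        ,  0.        ,  1.        ]])}
{'fx': 326.13875113918476, 'fy': 326.13875113918476, 'cx': 322.7028803784153, 'cy': 200.63377820228
[... 557 characters left out ...]
229e+01, -1.48175107e+01]), 'joint_velocities': array([-0.01522472, -0.12625365,  0.13596215,  0.06959661, -0.02520836,
       -0.04524517]), 'effort': array([-6.65426728e-05, -3.91690314e+01,  1.87936467e+01,  4.23198581e+00,
        1.34654786e-02, -7.20559501e-05]), 'tcp_pos': array([ 0.15195206, -0.60568191,  0.22155112]), 'ee_rot': array([[-9.69987137e-01, -2.43155452e-01, -6.15838018e-04],
       [-2.43156198e-01,  9.69985229e-01,  1.92816658e-03],
       [ 1.28509565e-04,  2.02004161e-03, -9.99997951e-01]]), 'wrist_force': array([ 0.20377444, -0.17097775,  0.32267615]), 'moment': array([ 0.0033521 , -0.02479266,  0.04571667]), 'gripper_force': 0.0, 'gripper_width': 0.9983849145523189}
```

View pictures.

View pics/top0.png

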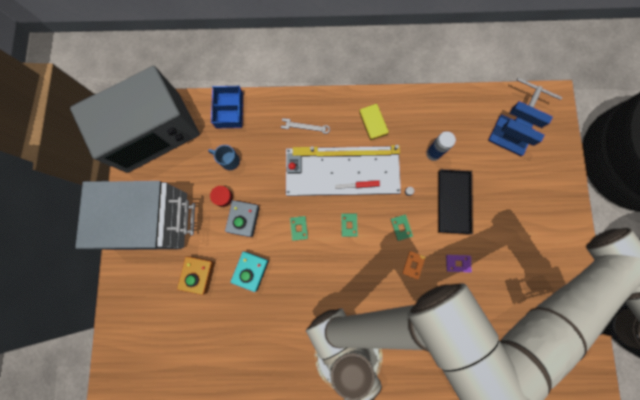

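View pics/scene0.png

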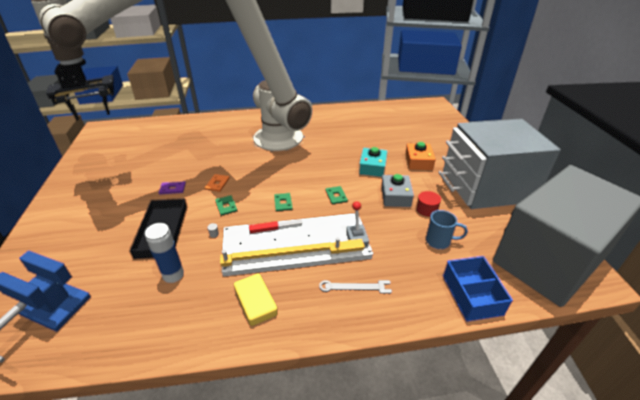

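The top view shows three green plates at (299,228), (349,225) and (402,227). Their look-alikes are orange at (414,265) and purple at (458,263). The grey start box is at (241,218), with look-alikes turquoise at (250,270) and orange at (196,275). The scraper is at (360,185), the knob at (292,165) and the tray at (455,202).

```bash
cat > h.py <<'E'
from station import *
import numpy as np, cv2
def cam(n,s=None):
    c=calibration(n);K=np.array([[c['fx'],0,c['cx']],[0,c['fy'],c['cy']],[0,0,1.]])
    if n=='wrist':
        s=s or sense();T=np.eye(4);T[:3,:3]=s['ee_rot'];T[:3,3]=s['tcp_pos'];M=T@c['hand_eye']
    else: M=c['cam_to_world']
    return K,c['dist'],M
def unproj(px,z,C):
    K,d,M=C
    p=cv2.undistortPoints(np.array(px,float).reshape(-1,1,2),K,d).reshape(-1,2)
    r=np.c_[p,np.ones(len(p))]@M[:3,:3].T; t=M[:3,3]
    return t+r*((z-t[2])/r[:,2])[:,None]
def proj(P,C):
    K,d,M=C;W=np.linalg.inv(M)
    return cv2.projectPoints(np.array(P,float).reshape(-1,3),cv2.Rodrigues(W[:3,:3])[0],W[:3,3],K,d)[0].reshape(-1,2)
def rec(l,n,C,k=4):
    return [(round(r['confidence'],2),np.round(C[2][:3,:3]@r['xyz']+C[2][:3,3],4)) for r in recognise(l,n)[:k]]
E
python3 - <<'E'
from h import *
C=cam('top');capture('top')
for l in['fixture','clamp_tip','scraper','tray','start_top','plate0','spraycan','socket','meter','cup']:
    print(l,*rec(l,'top',C,6))
pl=[(299,228),(349,225),(402,227)];print(unproj(pl,.01,C))
print('knob',unproj([(292,165)],.112,C),'button',unproj([(238,222)],.072,C))
print('tray',unproj([(439,170),(472,171),(473,233),(438,233)],.035,C))
print('fix corners',unproj([(285,149),(400,147),(401,193),(286,195)],.02,C))
print('scr',unproj([(335,187),(380,184)],.03,C))
E
```

```text
fixture (0.66, array([0.6196, 0.0181, 0.0164])) (0.43, array([0.4276, 0.3601, 0.0723]))
clamp_tip (0.56, array([0.6213, 0.0171, 0.0152]))
scraper (0.6, array([ 0.5639, -0.0544,  0.0373]))
tray (0.85, array([ 0.5047, -0.3831,  0.0048])) (0.56, array([0.6204, 0.018 , 0.0153])) (0.17, array([0.6661, 0.4218, 0.0465]))
start_top (0.63, array([0.2474, 0.5076, 0.0737])) (0.33, array([ 0.4253, -0.0116,  0.008 ]))
plate0 (0.96, array([ 0.295 , -0.3756,  0.0064])) (0.91, array([ 0.4252, -0.0138,  0.009 ])) (0.8, array([ 0.2879, -0.2258,  0.0035])) (0.68, array([0.4127, 0.1607, 0.008 ])) (0.53, array([ 0.4141, -0.1884,  0.0101]))
spraycan (0.72, array([ 0.6689, -0.3058,  0.1388]))
socket (0.66, array([ 0.4277, -0.0168,  0.0096])) (0.49, array([0.4304, 0.3577, 0.0689])) (0.4, array([ 0.5373, -0.2188,  0.0267]))
meter (0.85, array([ 0.7987, -0.1034,  0.0316]))
cup (0.63, array([0.4297, 0.3601, 0.0687])) (0.61, array([0.6684, 0.4182, 0.0436])) (0.41, array([0.7907, 0.1422, 0.0049]))
[[ 0.41664226  0.16050522  0.01      ]
 [ 0.42483223 -0.01249491  0.01      ]
 [ 0.41568523 -0.19427708  0.01      ]]
knob [[0.61469632 0.17555763 0.112     ]] button [[0.43330947 0.35795055 0.072     ]]
tray [[ 0.60908231 -0.32694154  0.035     ]
 [ 0.60366083 -0.43950914  0.035     ]
 [ 0.39049511 -0.42426175  0.035     ]
 [ 0.3918159  -0.30830461  0.035     ]]
fix corners [[ 0.69903863  0.21006248  0.02      ]
 [ 0.69922649 -0.19991871  0.02      ]
 [ 0.53278986 -0.19498298  0.02      ]
 [ 0.53154891  0.20527825  0.02      ]]
scr [[ 0.55545961  0.03383907  0.03      ]
 [ 0.56372413 -0.12222337  0.03      ]]
```

Call:
{"fn": "servo_tool", "kwargs": {"deltas": [{"tx": -42, "ty": 40, "tz": -20, "az": 0.1}, {"tx": -500, "ty": 479, "tz": -80, "az": 0.245}, {"tx": -500, "ty": 479, "tz": -80, "az": 0.245}, {"tx": -500, "ty": 479, "tz": -80, "az": 0.245}, {"tx": -500, "ty": 479, "tz": -80, "az": 0.245}, {"tx": -500, "ty": 479, "tz": -80, "az": 0.245}, {"tx": -500, "ty": 479, "tz": -80, "az": 0.245}, {"tx": -500, "ty": 479, "tz": -80, "az": 0.245}, {"tx": -500, "ty": 479, "tz": -80, "az": 0.245}, {"tx": -500, "ty": 479, "tz": -80, "az": 0.245}, {"tx": -500, "ty": 479, "tz": -80, "az": 0.245}, {"tx": -500, "ty": 479, "tz": -80, "az": 0.245}]}}

```text
schema error: expected keys tx, ty, tz, ax, ay, az, claw
```

Call:
{"fn": "servo_tool", "kwargs": {"deltas": [{"tx": -30, "ty": 28, "tz": -20, "ax": 0, "ay": 0, "az": 0.1, "claw": 87}, {"tx": -500, "ty": 479, "tz": -80, "ax": 0, "ay": 0, "az": 0.245, "claw": 87}, {"tx": -500, "ty": 479, "tz": -80, "ax": 0, "ay": 0, "az": 0.245, "claw": 87}, {"tx": -500, "ty": 479, "tz": -80, "ax": 0, "ay": 0, "az": 0.245, "claw": 87}, {"tx": -500, "ty": 479, "tz": -80, "ax": 0, "ay": 0, "az": 0.245, "claw": 87}, {"tx": -500, "ty": 479, "tz": -80, "ax": 0, "ay": 0, "az": 0.245, "claw": 87}, {"tx": -500, "ty": 479, "tz": -80, "ax": 0, "ay": 0, "az": 0.245, "claw": 87}, {"tx": -500, "ty": 479, "tz": -80, "ax": 0, "ay": 0, "az": 0.245, "claw": 87}, {"tx": -500, "ty": 479, "tz": -80, "ax": 0, "ay": 0, "az": 0.245, "claw": 87}, {"tx": -500, "ty": 479, "tz": -80, "ax": 0, "ay": 0, "az": 0.245, "claw": 87}, {"tx": -500, "ty": 479, "tz": -80, "ax": 0, "ay": 0, "az": 0.245, "claw": 87}, {"tx": -500, "ty": 479, "tz": -80, "ax": 0, "ay": 0, "az": 0.245, "claw": 87}]}}

```text
time_s: 1.65
tcp_pos: [0.4145, -0.1879, 0.2844]
ee_rot: [[-1.0, -0.001, 0.001], [-0.001, 1.0, -0.0], [-0.001, -0.0, -1.0]]
wrist_force: [1.1, -0.9, -0.4]
gripper_width: 0.999
gripper_force: 0.0
```

Remaining: world (+0.105, +0.168, +0.016), with tool x = -X, y = +Y, z = down.

Call:
{"fn": "servo_tool", "kwargs": {"deltas": [{"tx": -105, "ty": 168, "tz": -16, "ax": 0, "ay": 0, "az": 0, "claw": 87}, {"tx": -105, "ty": 168, "tz": -16, "ax": 0, "ay": 0, "az": 0, "claw": 87}, {"tx": -105, "ty": 168, "tz": -16, "ax": 0, "ay": 0, "az": 0, "claw": 87}, {"tx": -105, "ty": 168, "tz": -16, "ax": 0, "ay": 0, "az": 0, "claw": 87}, {"tx": -105, "ty": 168, "tz": -16, "ax": 0, "ay": 0, "az": 0, "claw": 87}, {"tx": -105, "ty": 168, "tz": -16, "ax": 0, "ay": 0, "az": 0, "claw": 87}, {"tx": -105, "ty": 168, "tz": -16, "ax": 0, "ay": 0, "az": 0, "claw": 87}, {"tx": -105, "ty": 168, "tz": -16, "ax": 0, "ay": 0, "az": 0, "claw": 87}]}}

```text
time_s: 2.32
tcp_pos: [0.5185, -0.0217, 0.2995]
ee_rot: [[-1.0, -0.001, -0.001], [-0.001, 1.0, -0.0], [0.001, -0.0, -1.0]]
wrist_force: [-0.2, -0.2, -0.1]
gripper_width: 1.0
gripper_force: 0.0
```

```bash
python3 - <<'E'
from h import *
s=sense();C=cam('wrist',s);im=capture('wrist');cv2.imwrite('pics/w1raw.png',im);np.savez('w1.npz',K=C[0],d=C[1],M=C[2])
print(s['tcp_pos'])
print('plates',*rec('plate0','wrist',C,6));print('scr',*rec('scraper','wrist',C));print('knob',*rec('clamp_tip','wrist',C));print('tray',*rec('tray','wrist',C));print('start',*rec('start_top','wrist',C))
cv2.imwrite('pics/w1.png',im)
E
```

```text
[ 0.51851406 -0.02173776  0.29946115]
plates (0.91, array([ 0.4281, -0.0106,  0.0096])) (0.87, array([0.4202, 0.1594, 0.0082])) (0.77, array([ 0.3226, -0.228 ,  0.0124])) (0.7, array([0.6124, 0.1729, 0.1234])) (0.64, array([ 0.3154, -0.3778,  0.0098])) (0.57, array([ 0.4143, -0.19  ,  0.0101]))
scr (0.8, array([ 0.5664, -0.0549,  0.0422]))
knob (0.84, array([0.613 , 0.1707, 0.1223]))
tray (0.94, array([ 0.4962, -0.3905,  0.0119])) (0.62, array([0.6403, 0.3934, 0.0512]))
start (0.76, array([0.4379, 0.3562, 0.0695]))
```

View pics/w1.png

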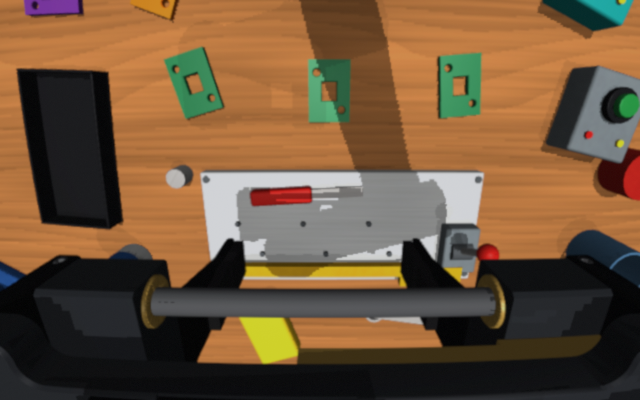

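The wrist view shows green plates at (194,83), (329,91) and (460,86). The pins are at (238,224), (303,224), (369,224), (262,254), (326,254) and (388,254). The red scraper handle is at (281,196), the knob at (488,254), the grey start box at (597,112) and the tray at (75,148). The purple and orange look-alikes are cut off at the top.

```bash
cat >> h.py <<'E'
def sub(im,pts,r=5,dark=True):
    g=cv2.cvtColor(im,cv2.COLOR_BGR2GRAY).astype(float);o=[]
    for u,v in pts:
        for _ in range(3):
            x0,y0=int(round(u)),int(round(v));w=g[y0-r:y0+r+1,x0-r:x0+r+1]
            w=np.clip(np.percentile(w,60)-w-8,0,None);Y,X=np.mgrid[-r:r+1,-r:r+1]
            u,v=x0+(w*X).sum()/w.sum(),y0+(w*Y).sum()/w.sum()
        o.append((u,v))
    return np.array(o)
def fitpose(L,W):
    """2D rigid: local->world, returns x,y,yaw,res"""
    L=np.array(L);W=np.array(W)[:,:2];l=L-L.mean(0);w=W-W.mean(0)
    a=np.arctan2((l[:,0]*w[:,1]-l[:,1]*w[:,0]).sum(),(l*w).sum())
    R=np.array([[np.cos(a),-np.sin(a)],[np.sin(a),np.cos(a)]]);t=W.mean(0)-R@L.mean(0)
    return t,a,np.linalg.norm(L@R.T+t-W,axis=1)
def plates(im,C,ztop=.01,minA=300):
    h=cv2.cvtColor(im,cv2.COLOR_BGR2HSV);m=cv2.inRange(h,(60,100,40),(85,255,255))
    out=[]
    for c in cv2.findContours(m,cv2.RETR_EXTERNAL,cv2.CHAIN_APPROX_NONE)[0]:
        if cv2.contourArea(c)<minA:continue
        W=unproj(c.reshape(-1,2),ztop,C)[:,:2]*1000
        (x,y),(w,hh),a=cv2.minAreaRect(W.astype(np.float32))
        if w<hh:a+=90
        a=(a+90)%180-90
        out.append((round(x,1),round(y,1),round(a,1),round(max(w,hh),1),round(min(w,hh),1),cv2.boundingRect(c)))
    return out
E
python3 - <<'E'
from h import *
z=np.load('w1.npz');C=(z['K'],z['d'],z['M']);im=cv2.imread('pics/w1raw.png')
pn=sub(im,[(238,224),(303,224),(369,224),(262,254),(326,254),(388,254)]);print(pn.round(1))
W=unproj(pn,.025,C)
L=[(-.024,-.1315),(-.024,-.0365),(-.024,.0585),(.024,-.0985),(.024,-.0035),(.024,.0915)]
print('fix',fitpose(L,W))
for p in plates(im,C):print(p)
t,a,_=fitpose(L,W)
h=cv2.cvtColor(im,cv2.COLOR_BGR2HSV);m=cv2.inRange(h,(0,150,60),(8,255,255))|cv2.inRange(h,(172,150,60),(180,255,255))
for c in cv2.findContours(m,cv2.RETR_EXTERNAL,cv2.CHAIN_APPROX_NONE)[0]:
    if cv2.contourArea(c)>100:
        Wc=unproj(c.reshape(-1,2),.04,C)[:,:2]*1000;print(cv2.boundingRect(c),cv2.minAreaRect(Wc.astype(np.float32)))
R=np.array([[np.cos(a),-np.sin(a)],[np.sin(a),np.cos(a)]])
print('knob at0',R@[-.028,.19]+t)
ref=[(*(R@[x,y]+t),zz) for x,y,zz in[(-.1,-.18,.02),(-.1,.22,.02),(-.028,.19,.112),(.032,-.02,.0315)]];print(proj(ref,C).round(1))
cv2.imwrite('pics/c1.png',cv2.resize(im[20:290,120:520],None,fx=2,fy=2,interpolation=cv2.INTER_CUBIC))
E
```

```text
[[238.6 223.3]
 [302.7 223.5]
 [368.2 223.4]
 [264.  253.8]
 [325.4 253.5]
 [388.7 253.6]]
fix (array([ 0.63357898, -0.01167203]), np.float64(0.002685102510068739), array([0.00154452, 0.00064313, 0.00116563, 0.0026056 , 0.0008917 ,
       0.00147009]))
(434.7, 415.0, 35.2, 37.8, 36.0, (616, 93, 24, 26))
(427.4, -12.3, 0.2, 77.8, 52.5, (309, 60, 41, 62))
(418.2, 161.6, 6.1, 78.2, 55.5, (439, 54, 42, 64))
(416.3, -191.9, 15.2, 78.8, 54.7, (165, 48, 58, 70))
(477, 244, 22, 17) ((647.9671630859375, 221.76132202148438), (25.69164276123047, 33.42844772338867), 2.74104380607605)
(251, 187, 61, 19) ((563.4577026367188, -77.32567596435547), (21.88690185546875, 81.69291687011719), 3.5400586128234863)
(622, 149, 18, 52) ((532.4594116210938, 418.4068603515625), (82.85150909423828, 27.710613250732422), 17.107568740844727)
knob at0 [0.60506891 0.1782521 ]
[[199.9 171.5]
 [484.8 171.6]
 [487.2 246.9]
 [314.8 260.5]]
```

View pics/c1.png

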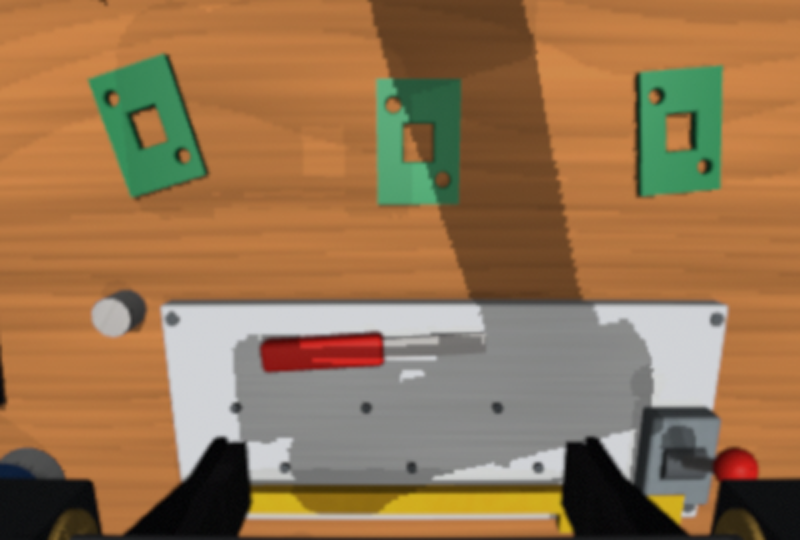

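```bash
python3 - <<'E'
from h import *
s=sense();print(s['joints'].round(1),s['tcp_pos'])
E
```

```text
[  15.4    8.9   -6.6    0.   -74.5 -105.5] [ 0.51846477 -0.02255976  0.29988989]
```

Call:
{"fn": "servo_tool", "kwargs": {"deltas": [{"tx": -44, "ty": -45, "tz": 150, "ax": 0, "ay": 0, "az": -1.632, "claw": 50}, {"tx": -44, "ty": -45, "tz": 200, "ax": 0, "ay": 0, "az": -1.632, "claw": 50}, {"tx": -44, "ty": -45, "tz": 200, "ax": 0, "ay": 0, "az": -1.632, "claw": 50}, {"tx": -44, "ty": -45, "tz": 200, "ax": 0, "ay": 0, "az": -1.632, "claw": 50}, {"tx": -44, "ty": -45, "tz": 200, "ax": 0, "ay": 0, "az": -1.632, "claw": 50}, {"tx": -44, "ty": -45, "tz": 200, "ax": 0, "ay": 0, "az": -1.632, "claw": 50}, {"tx": -44, "ty": -45, "tz": 200, "ax": 0, "ay": 0, "az": -1.632, "claw": 50}, {"tx": -44, "ty": -45, "tz": 200, "ax": 0, "ay": 0, "az": -1.632, "claw": 50}, {"tx": -44, "ty": -45, "tz": 200, "ax": 0, "ay": 0, "az": -1.632, "claw": 50}, {"tx": -44, "ty": -45, "tz": 200, "ax": 0, "ay": 0, "az": -1.632, "claw": 50}, {"tx": -44, "ty": -45, "tz": 200, "ax": 0, "ay": 0, "az": -1.632, "claw": 50}, {"tx": -44, "ty": -45, "tz": 200, "ax": 0, "ay": 0, "az": -1.632, "claw": 50}]}}

```text
time_s: 3.62
tcp_pos: [0.5628, -0.0673, 0.0998]
ee_rot: [[-0.065, -0.998, 0.0], [-0.998, 0.065, -0.0], [0.0, -0.0, -1.0]]
wrist_force: [-0.6, 0.4, -0.5]
gripper_width: 0.578
gripper_force: 0.0
```

Call:
{"fn": "servo_tool", "kwargs": {"deltas": [{"tx": 0, "ty": 0, "tz": 40, "ax": 0, "ay": 0, "az": -0.124, "claw": 50}, {"tx": 0, "ty": 0, "tz": 65, "ax": 0, "ay": 0, "az": -0.124, "claw": 50}, {"tx": 0, "ty": 0, "tz": 76, "ax": 0, "ay": 0, "az": -0.124, "claw": 50}, {"tx": 0, "ty": 0, "tz": 76, "ax": 0, "ay": 0, "az": -0.124, "claw": 10}, {"tx": 0, "ty": 0, "tz": 76, "ax": 0, "ay": 0, "az": -0.124, "claw": 10}, {"tx": 0, "ty": 0, "tz": 76, "ax": 0, "ay": 0, "az": -0.124, "claw": 10}, {"tx": 0, "ty": 0, "tz": 76, "ax": 0, "ay": 0, "az": -0.124, "claw": 10}, {"tx": 0, "ty": 0, "tz": 76, "ax": 0, "ay": 0, "az": -0.124, "claw": 10}, {"tx": 0, "ty": 0, "tz": 76, "ax": 0, "ay": 0, "az": -0.124, "claw": 10}]}}

```text
time_s: 4.37
tcp_pos: [0.5634, -0.0667, 0.0244]
ee_rot: [[0.054, -0.999, 0.002], [-0.999, -0.054, 0.0], [-0.0, -0.002, -1.0]]
wrist_force: [0.1, -0.2, 1.1]
gripper_width: 0.247
gripper_force: 30.0
```

Call:
{"fn": "servo_tool", "kwargs": {"deltas": [{"tx": 0, "ty": 0, "tz": -40, "ax": 0, "ay": 0, "az": 0, "claw": 10}, {"tx": 15, "ty": 30, "tz": -70, "ax": 0, "ay": 0, "az": 0.12, "claw": 10}, {"tx": 30, "ty": 60, "tz": -90, "ax": 0, "ay": 0, "az": 0.24, "claw": 10}, {"tx": 302, "ty": 105, "tz": -120, "ax": 0, "ay": 0, "az": 1.719, "claw": 10}, {"tx": 302, "ty": 105, "tz": -120, "ax": 0, "ay": 0, "az": 1.719, "claw": 10}, {"tx": 302, "ty": 105, "tz": -120, "ax": 0, "ay": 0, "az": 1.719, "claw": 10}, {"tx": 302, "ty": 105, "tz": -120, "ax": 0, "ay": 0, "az": 1.719, "claw": 10}, {"tx": 302, "ty": 105, "tz": -120, "ax": 0, "ay": 0, "az": 1.719, "claw": 10}, {"tx": 302, "ty": 105, "tz": -120, "ax": 0, "ay": 0, "az": 1.719, "claw": 10}, {"tx": 302, "ty": 105, "tz": -120, "ax": 0, "ay": 0, "az": 1.719, "claw": 10}, {"tx": 302, "ty": 105, "tz": -120, "ax": 0, "ay": 0, "az": 1.719, "claw": 10}, {"tx": 302, "ty": 105, "tz": -120, "ax": 0, "ay": 0, "az": 1.719, "claw": 10}]}}

```text
time_s: 5.37
tcp_pos: [0.4734, -0.3758, 0.1434]
ee_rot: [[-0.969, -0.247, 0.0], [-0.247, 0.969, 0.0], [-0.0, 0.0, -1.0]]
wrist_force: [-0.5, 1.1, -0.4]
gripper_width: 0.252
gripper_force: 30.0
```

Call:
{"fn": "servo_tool", "kwargs": {"deltas": [{"tx": 0, "ty": 0, "tz": 0, "ax": 0, "ay": 0, "az": 0.337, "claw": 10}, {"tx": 0, "ty": 0, "tz": 0, "ax": 0, "ay": 0, "az": 0.337, "claw": 10}, {"tx": 0, "ty": 0, "tz": 30, "ax": 0, "ay": 0, "az": 0.337, "claw": 10}, {"tx": 0, "ty": 0, "tz": 70, "ax": 0, "ay": 0, "az": 0.337, "claw": 10}, {"tx": 0, "ty": 0, "tz": 105, "ax": 0, "ay": 0, "az": 0.337, "claw": 10}, {"tx": 0, "ty": 0, "tz": 129, "ax": 0, "ay": 0, "az": 0.337, "claw": 10}, {"tx": 0, "ty": 0, "tz": 131, "ax": 0, "ay": 0, "az": 0.337, "claw": 10}, {"tx": 0, "ty": 0, "tz": 131, "ax": 0, "ay": 0, "az": 0.337, "claw": 45}, {"tx": 0, "ty": 0, "tz": 131, "ax": 0, "ay": 0, "az": 0.337, "claw": 45}, {"tx": 0, "ty": 0, "tz": 131, "ax": 0, "ay": 0, "az": 0.337, "claw": 45}, {"tx": 0, "ty": 0, "tz": 90, "ax": 0, "ay": 0, "az": 0.337, "claw": 45}, {"tx": 0, "ty": 0, "tz": 50, "ax": 0, "ay": 0, "az": 0.337, "claw": 45}]}}

```text
time_s: 6.37
tcp_pos: [0.4731, -0.3734, 0.0939]
ee_rot: [[-0.997, 0.077, -0.004], [0.077, 0.997, 0.002], [0.004, 0.001, -1.0]]
wrist_force: [1.3, -0.7, 0.5]
gripper_width: 0.496
gripper_force: 0.0
```

Call:
{"fn": "servo_tool", "kwargs": {"deltas": [{"tx": 0, "ty": 10, "tz": -35, "ax": 0, "ay": 0, "az": 0, "claw": 45}, {"tx": -6, "ty": 45, "tz": -65, "ax": 0, "ay": 0, "az": -0.077, "claw": 0}, {"tx": -54, "ty": 557, "tz": -110, "ax": 0, "ay": 0, "az": -0.077, "claw": 0}, {"tx": -54, "ty": 557, "tz": -110, "ax": 0, "ay": 0, "az": -0.077, "claw": 0}, {"tx": -54, "ty": 557, "tz": -110, "ax": 0, "ay": 0, "az": -0.077, "claw": 0}, {"tx": -54, "ty": 557, "tz": -110, "ax": 0, "ay": 0, "az": -0.077, "claw": 0}, {"tx": -54, "ty": 557, "tz": -110, "ax": 0, "ay": 0, "az": -0.077, "claw": 0}, {"tx": -54, "ty": 557, "tz": -110, "ax": 0, "ay": 0, "az": -0.077, "claw": 0}, {"tx": -54, "ty": 557, "tz": -110, "ax": 0, "ay": 0, "az": -0.077, "claw": 0}, {"tx": -54, "ty": 557, "tz": -110, "ax": 0, "ay": 0, "az": -0.077, "claw": 0}, {"tx": -54, "ty": 557, "tz": -110, "ax": 0, "ay": 0, "az": -0.077, "claw": 0}, {"tx": -54, "ty": 557, "tz": -110, "ax": 0, "ay": 0, "az": -0.077, "claw": 0}]}}

```text
time_s: 7.37
tcp_pos: [0.5537, 0.0779, 0.1967]
ee_rot: [[-1.0, -0.0, 0.004], [-0.0, 1.0, 0.002], [-0.004, 0.002, -1.0]]
wrist_force: [1.2, 0.0, 0.5]
gripper_width: 0.007
gripper_force: 0.0
```

```bash
python3 - <<'E'
from h import *
s=sense();print(s['time_s'],s['tcp_pos'],s['joints'].round(1))
C=cam('top');im=capture('top');cv2.imwrite('pics/t1.png',cv2.resize(im[60:300,180:500],None,fx=2.4,fy=2.4,interpolation=cv2.INTER_CUBIC))
E
```

```text
7.3667 [0.55366433 0.0779347  0.19665617] [  24.6   16.7  -11.4    0.   -61.7 -114.6]
```

View pics/t1.png

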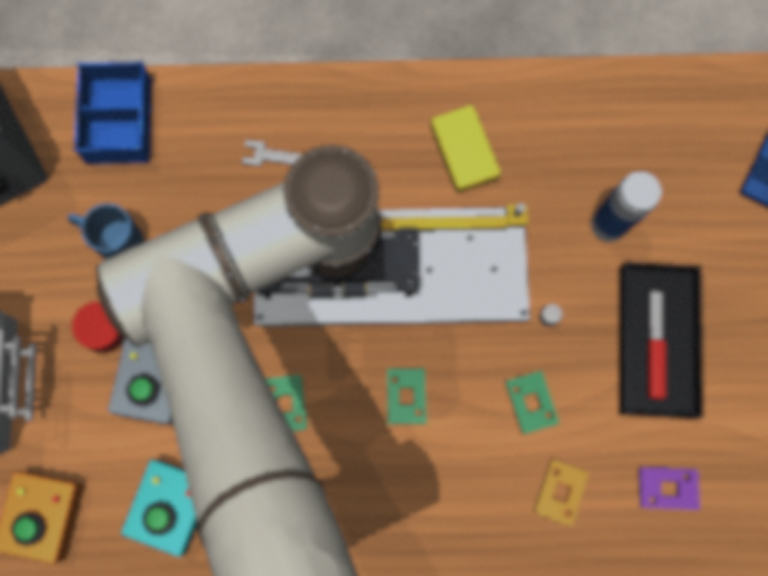

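The crop shows the scraper lying inside the tray at (657,345), with the bystanders untouched. Next comes the lever.

Call:
{"fn": "servo_tool", "kwargs": {"deltas": [{"tx": -10, "ty": 40, "tz": 0, "ax": 0, "ay": 0, "az": 0, "claw": 0}, {"tx": -14, "ty": 78, "tz": 10, "ax": 0, "ay": 0, "az": 0, "claw": 0}, {"tx": -14, "ty": 100, "tz": 40, "ax": 0, "ay": 0, "az": 0, "claw": 0}, {"tx": -14, "ty": 100, "tz": 75, "ax": 0, "ay": 0, "az": 0, "claw": 0}, {"tx": -14, "ty": 100, "tz": 97, "ax": 0, "ay": 0, "az": 0, "claw": 0}, {"tx": -14, "ty": 100, "tz": 97, "ax": 0, "ay": 0, "az": 0, "claw": 0}, {"tx": -30, "ty": 100, "tz": 97, "ax": 0, "ay": 0, "az": 0, "claw": 0}, {"tx": -45, "ty": 100, "tz": 97, "ax": 0, "ay": 0, "az": 0, "claw": 0}, {"tx": -60, "ty": 100, "tz": 97, "ax": 0, "ay": 0, "az": 0, "claw": 0}, {"tx": -75, "ty": 100, "tz": 97, "ax": 0, "ay": 0, "az": 0, "claw": 0}, {"tx": -90, "ty": 100, "tz": 97, "ax": 0, "ay": 0, "az": 0, "claw": 0}, {"tx": -98, "ty": 100, "tz": 97, "ax": 0, "ay": 0, "az": 0, "claw": 0}]}}

```text
time_s: 8.42
tcp_pos: [0.6535, 0.1756, 0.1]
ee_rot: [[-1.0, 0.001, 0.003], [0.001, 1.0, 0.002], [-0.003, 0.002, -1.0]]
wrist_force: [-1.0, -0.3, -0.7]
gripper_width: 0.002
gripper_force: 0.7
```

Call:
{"fn": "servo_tool", "kwargs": {"deltas": [{"tx": -3, "ty": 0, "tz": 0, "ax": 0, "ay": 0, "az": 0, "claw": 0}, {"tx": -6, "ty": 0, "tz": 0, "ax": 0, "ay": 0, "az": 0, "claw": 0}, {"tx": -8, "ty": 0, "tz": 0, "ax": 0, "ay": 0, "az": 0, "claw": 0}, {"tx": -8, "ty": 0, "tz": 0, "ax": 0, "ay": 0, "az": 0, "claw": 0}]}}

```text
time_s: 8.75
tcp_pos: [0.6591, 0.1757, 0.0979]
ee_rot: [[-1.0, 0.0, -0.0], [0.0, 1.0, -0.0], [0.0, -0.0, -1.0]]
wrist_force: [-2.1, 0.5, 2.1]
gripper_width: 0.006
gripper_force: 1.3
```

Call:
{"fn": "servo_tool", "kwargs": {"deltas": [{"tx": -3, "ty": 0, "tz": 0, "ax": 0, "ay": 0, "az": 0, "claw": 0}, {"tx": -5, "ty": 0, "tz": 0, "ax": 0, "ay": 0, "az": 0, "claw": 0}, {"tx": -5, "ty": 0, "tz": 0, "ax": 0, "ay": 0, "az": 0, "claw": 0}]}}

```text
time_s: 9.0
tcp_pos: [0.6597, 0.1755, 0.0978]
ee_rot: [[-1.0, -0.0, -0.01], [-0.0, 1.0, -0.002], [0.01, -0.002, -1.0]]
wrist_force: [-14.5, 1.2, 9.6]
gripper_width: 0.006
gripper_force: 7.1
```

Call:
{"fn": "servo_tool", "kwargs": {"deltas": [{"tx": 20, "ty": 0, "tz": -5, "ax": 0, "ay": 0, "az": 0, "claw": 0}, {"tx": 50, "ty": 0, "tz": -30, "ax": 0, "ay": 0, "az": 0, "claw": 20}, {"tx": 80, "ty": -10, "tz": -60, "ax": 0, "ay": 0, "az": 0, "claw": 75}, {"tx": 217, "ty": -66, "tz": -102, "ax": 0, "ay": 0, "az": 0, "claw": 75}, {"tx": 217, "ty": -66, "tz": -102, "ax": 0, "ay": 0, "az": 0, "claw": 75}, {"tx": 217, "ty": -66, "tz": -102, "ax": 0, "ay": 0, "az": 0, "claw": 75}, {"tx": 217, "ty": -66, "tz": -102, "ax": 0, "ay": 0, "az": 0, "claw": 75}, {"tx": 217, "ty": -66, "tz": -102, "ax": 0, "ay": 0, "az": 0, "claw": 75}, {"tx": 217, "ty": -66, "tz": -102, "ax": 0, "ay": 0, "az": 0, "claw": 75}]}}

```text
time_s: 9.75
tcp_pos: [0.4472, 0.1096, 0.2008]
ee_rot: [[-1.0, -0.001, 0.004], [-0.001, 1.0, 0.002], [-0.004, 0.002, -1.0]]
wrist_force: [0.4, 0.2, 0.0]
gripper_width: 0.526
gripper_force: 0.0
```

```bash
python3 - <<'E'
from h import *
s=sense();C=cam('wrist',s);im=capture('wrist');cv2.imwrite('pics/w2raw.png',im);np.savez('w2.npz',K=C[0],d=C[1],M=C[2])
print(s['time_s'],s['tcp_pos'],s['joints'].round(1));
for p in plates(im,C):print(p)
t=np.array([.6336,-.0117]);a=.0027;R=np.array([[np.cos(a),-np.sin(a)],[np.sin(a),np.cos(a)]])
print(proj([(*(R@np.array(q)+t),.025) for q in [(-.024,-.1315),(-.024,-.0365),(-.024,.0585),(.024,-.0985),(.024,-.0035),(.024,.0915)]],C).round(1))
cv2.imwrite('pics/w2.png',im)
E
```

```text
9.75 [0.44720733 0.10958706 0.20081786] [  34.1    6.8  -23.7    0.   -59.2 -124.1]
(449.0, 406.7, 62.8, 42.9, 36.6, (559, 162, 34, 33))
(426.9, -11.5, -0.0, 78.8, 55.1, (183, 120, 56, 72))
(417.8, 162.6, 5.8, 78.7, 53.8, (343, 110, 53, 76))
(415.4, -189.9, 15.5, 78.8, 59.5, (22, 109, 72, 78))
[[120.8 303.7]
 [193.8 305.3]
 [269.8 306.1]
 [152.7 335.2]
 [224.2 336.8]
 [297.7 337.5]]
```

View pics/w2.png

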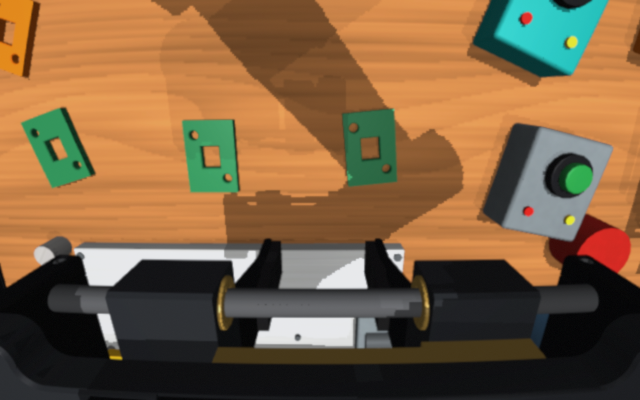

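Call:
{"fn": "servo_tool", "kwargs": {"deltas": [{"tx": 15, "ty": 30, "tz": 20, "ax": 0, "ay": 0, "az": -0.103, "claw": 75}, {"tx": 29, "ty": 53, "tz": 50, "ax": 0, "ay": 0, "az": -0.103, "claw": 75}, {"tx": 29, "ty": 53, "tz": 90, "ax": 0, "ay": 0, "az": -0.103, "claw": 75}, {"tx": 29, "ty": 53, "tz": 130, "ax": 0, "ay": 0, "az": -0.103, "claw": 75}, {"tx": 29, "ty": 53, "tz": 160, "ax": 0, "ay": 0, "az": -0.103, "claw": 75}, {"tx": 29, "ty": 53, "tz": 170, "ax": 0, "ay": 0, "az": -0.103, "claw": 75}, {"tx": 29, "ty": 53, "tz": 170, "ax": 0, "ay": 0, "az": -0.103, "claw": 75}]}}

```text
time_s: 10.38
tcp_pos: [0.4177, 0.1619, 0.0254]
ee_rot: [[-0.995, -0.103, -0.006], [-0.103, 0.995, -0.005], [0.006, -0.005, -1.0]]
wrist_force: [0.1, 0.5, -0.6]
gripper_width: 0.857
gripper_force: 0.0
```

Call:
{"fn": "servo_tool", "kwargs": {"deltas": [{"tx": 0, "ty": 1, "tz": 12, "ax": 0, "ay": 0, "az": 0, "claw": 75}, {"tx": 0, "ty": 1, "tz": 20, "ax": 0, "ay": 0, "az": 0, "claw": 65}, {"tx": 0, "ty": 1, "tz": 22, "ax": 0, "ay": 0, "az": 0, "claw": 58}, {"tx": 0, "ty": 1, "tz": 22, "ax": 0, "ay": 0, "az": 0, "claw": 57}, {"tx": 0, "ty": 1, "tz": 22, "ax": 0, "ay": 0, "az": 0, "claw": 57}, {"tx": 0, "ty": 1, "tz": 22, "ax": 0, "ay": 0, "az": 0, "claw": 57}]}}

```text
time_s: 10.88
tcp_pos: [0.4189, 0.164, 0.0077]
ee_rot: [[-0.995, -0.103, 0.001], [-0.103, 0.995, 0.001], [-0.001, 0.001, -1.0]]
wrist_force: [-0.3, 0.4, 0.2]
gripper_width: 0.665
gripper_force: 0.2
```

Call:
{"fn": "servo_tool", "kwargs": {"deltas": [{"tx": 0, "ty": 0, "tz": 4.5, "ax": 0, "ay": 0, "az": 0, "claw": 57}, {"tx": 0, "ty": 0, "tz": 4.5, "ax": 0, "ay": 0, "az": 0, "claw": 56}, {"tx": 0, "ty": 0, "tz": 4.5, "ax": 0, "ay": 0, "az": 0, "claw": 55}, {"tx": 0, "ty": 0, "tz": 4.5, "ax": 0, "ay": 0, "az": 0, "claw": 55}, {"tx": 0, "ty": 0, "tz": 4.5, "ax": 0, "ay": 0, "az": 0, "claw": 55}]}}

```text
time_s: 11.3
tcp_pos: [0.4185, 0.1637, 0.0026]
ee_rot: [[-0.995, -0.103, 0.0], [-0.103, 0.995, 0.0], [-0.0, 0.0, -1.0]]
wrist_force: [-1.2, -0.1, 0.2]
gripper_width: 0.634
gripper_force: 0.2
```

Call:
{"fn": "servo_tool", "kwargs": {"deltas": [{"tx": 0, "ty": 0, "tz": 0, "ax": 0, "ay": 0, "az": 0, "claw": 54.5}, {"tx": 0, "ty": 0, "tz": 0, "ax": 0, "ay": 0, "az": 0, "claw": 54.5}]}}

```text
time_s: 11.47
tcp_pos: [0.4184, 0.1637, 0.0026]
ee_rot: [[-0.995, -0.103, -0.0], [-0.103, 0.995, -0.0], [0.0, -0.0, -1.0]]
wrist_force: [-0.2, -0.3, 0.6]
gripper_width: 0.63
gripper_force: 12.2
```

Call:
{"fn": "servo_tool", "kwargs": {"deltas": [{"tx": 0, "ty": 0, "tz": 0, "ax": 0, "ay": 0, "az": 0, "claw": 62}, {"tx": 0, "ty": 0, "tz": 0, "ax": 0, "ay": 0, "az": 0, "claw": 70}, {"tx": 0, "ty": 0, "tz": -30, "ax": 0, "ay": 0, "az": 0, "claw": 75}, {"tx": 0, "ty": 0, "tz": -65, "ax": 0, "ay": 0, "az": 0, "claw": 85}, {"tx": -221, "ty": -167, "tz": -127, "ax": 0, "ay": 0, "az": 0.103, "claw": 85}, {"tx": -221, "ty": -167, "tz": -127, "ax": 0, "ay": 0, "az": 0.103, "claw": 85}, {"tx": -221, "ty": -167, "tz": -127, "ax": 0, "ay": 0, "az": 0.103, "claw": 85}, {"tx": -221, "ty": -167, "tz": -127, "ax": 0, "ay": 0, "az": 0.103, "claw": 85}, {"tx": -221, "ty": -167, "tz": -127, "ax": 0, "ay": 0, "az": 0.103, "claw": 85}, {"tx": -221, "ty": -167, "tz": -127, "ax": 0, "ay": 0, "az": 0.103, "claw": 85}, {"tx": -221, "ty": -167, "tz": -127, "ax": 0, "ay": 0, "az": 0.103, "claw": 85}, {"tx": -221, "ty": -167, "tz": -127, "ax": 0, "ay": 0, "az": 0.103, "claw": 85}]}}

```text
time_s: 12.47
tcp_pos: [0.661, 0.0171, 0.1306]
ee_rot: [[-1.0, 0.004, 0.006], [0.004, 1.0, -0.001], [-0.006, -0.0, -1.0]]
wrist_force: [0.1, 0.3, 0.6]
gripper_width: 0.974
gripper_force: 0.0
```

Call:
{"fn": "servo_tool", "kwargs": {"deltas": [{"tx": 0, "ty": 0, "tz": 0, "ax": 0, "ay": 0, "az": 0, "claw": 85}, {"tx": 0, "ty": 0, "tz": 0, "ax": 0, "ay": 0, "az": 0, "claw": 85}]}}

```text
time_s: 12.63
tcp_pos: [0.6545, 0.0203, 0.1286]
ee_rot: [[-1.0, 0.001, -0.002], [0.001, 1.0, 0.0], [0.002, 0.0, -1.0]]
wrist_force: [-0.1, -0.9, -0.0]
gripper_width: 0.976
gripper_force: 0.0
```

```bash
python3 - <<'E'
from h import *
s=sense();C=cam('wrist',s);im=capture('wrist');cv2.imwrite('pics/w3.png',im);np.savez('w3.npz',K=C[0],d=C[1],M=C[2])
print(s['time_s'],s['tcp_pos'],s['ee_rot'].round(4),s['joints'].round(1));
t=np.array([.6336,-.0117]);a=.0027;R=np.array([[np.cos(a),-np.sin(a)],[np.sin(a),np.cos(a)]])
print(proj([(*(R@np.array(q)+t),.025) for q in [(-.024,-.1315),(-.024,-.0365),(-.024,.0585),(.024,-.0985),(.024,-.0035),(.024,.0915)]],C).round(1))
E
```

```text
12.6333 [0.65446409 0.02027697 0.12864461] [[-1.e+00  8.e-04 -2.e-03]
 [ 8.e-04  1.e+00  1.e-04]
 [ 2.e-03  1.e-04 -1.e+00]] [  15.9   29.1   -2.1   -0.   -58.9 -105.9]
[[125.8 148.4]
 [237.3 147. ]
 [353.2 146.5]
 [171.5 202.8]
 [279.8 202.5]
 [390.1 202.3]]
```

View pics/w3.png

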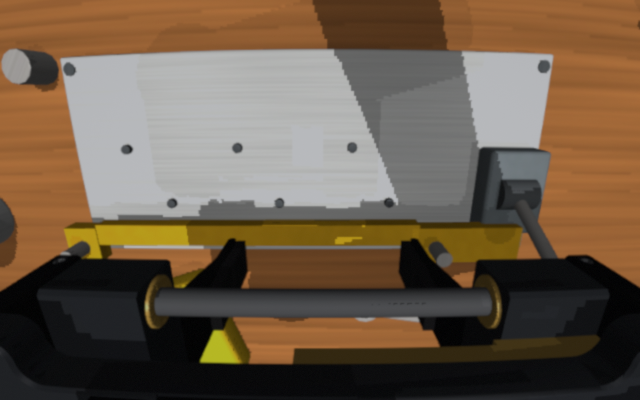

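The six pins are clear at about (126,149), (237,148), (352,147), (172,203), (279,203) and (389,203). The bar is raised and the lever leans away at (540,230).

```bash
python3 - <<'E'
from h import *
L=[(-.024,-.1315),(-.024,-.0365),(-.024,.0585),(.024,-.0985),(.024,-.0035),(.024,.0915)]
z=np.load('w3.npz');C=(z['K'],z['d'],z['M']);im=cv2.imread('pics/w3.png')
pn=sub(im,[(126,149),(237,148),(352,147),(172,203),(279,203),(389,203)],7);print(pn.round(1))
for zz in(.0235,.025):
    t,a,r=fitpose(L,unproj(pn,zz,C));print(t,a,r)
sc=unproj([(69,69),(544,67)],.02,C);print(sc)
E
```

```text
[[126.8 148.9]
 [237.1 147.5]
 [351.7 147.1]
 [171.9 202.8]
 [279.2 204.5]
 [388.3 203. ]]
[ 0.63466053 -0.01239834] 0.00010912196192240217 [0.00051076 0.00026595 0.00066702 0.00051036 0.00119108 0.00049038]
[ 0.63430315 -0.01209498] 0.00010912196192253033 [0.00113313 0.00018328 0.00099698 0.00095688 0.00105389 0.00112236]
[[ 0.54472849 -0.18534205  0.02      ]
 [ 0.5443651   0.20014261  0.02      ]]
```

Call:
{"fn": "servo_tool", "kwargs": {"deltas": [{"tx": 40, "ty": 0, "tz": 0, "ax": 0, "ay": 0, "az": 0, "claw": 75}, {"tx": 236, "ty": 143.4, "tz": 70, "ax": 0, "ay": 0, "az": -0.103, "claw": 75}, {"tx": 236, "ty": 143.4, "tz": 70, "ax": 0, "ay": 0, "az": -0.103, "claw": 75}, {"tx": 236, "ty": 143.4, "tz": 70, "ax": 0, "ay": 0, "az": -0.103, "claw": 75}, {"tx": 236, "ty": 143.4, "tz": 70, "ax": 0, "ay": 0, "az": -0.103, "claw": 75}, {"tx": 236, "ty": 143.4, "tz": 70, "ax": 0, "ay": 0, "az": -0.103, "claw": 75}, {"tx": 236, "ty": 143.4, "tz": 70, "ax": 0, "ay": 0, "az": -0.103, "claw": 75}, {"tx": 236, "ty": 143.4, "tz": 70, "ax": 0, "ay": 0, "az": -0.103, "claw": 75}, {"tx": 236, "ty": 143.4, "tz": 70, "ax": 0, "ay": 0, "az": -0.103, "claw": 75}, {"tx": 236, "ty": 143.4, "tz": 70, "ax": 0, "ay": 0, "az": -0.103, "claw": 75}]}}

```text
time_s: 13.52
tcp_pos: [0.4191, 0.1645, 0.0601]
ee_rot: [[-0.994, -0.106, 0.001], [-0.106, 0.994, 0.001], [-0.001, 0.0, -1.0]]
wrist_force: [0.4, 0.2, 0.3]
gripper_width: 0.861
gripper_force: 0.0
```

```bash
python3 - <<'E'
from h import *
s=sense();C=cam('wrist',s);im=capture('wrist');cv2.imwrite('pics/w4.png',im)
print(s['time_s'],s['tcp_pos'],s['ee_rot'].round(4));
for p in plates(im,C):print(p)
E
```

```text
13.5167 [0.41913499 0.16451989 0.06013414] [[-9.944e-01 -1.056e-01  1.000e-03]
 [-1.056e-01  9.944e-01  5.000e-04]
 [-1.100e-03  4.000e-04 -1.000e+00]]
(416.8, 165.0, 6.0, 79.9, 53.8, (282, 162, 81, 108))
(427.1, -9.8, 0.2, 82.3, 59.7, (33, 148, 90, 112))
```

Call:
{"fn": "servo_tool", "kwargs": {"deltas": [{"tx": 0, "ty": 0, "tz": 30, "ax": 0, "ay": 0, "az": 0, "claw": 72}, {"tx": 0, "ty": 0, "tz": 50, "ax": 0, "ay": 0, "az": 0, "claw": 68}, {"tx": 0, "ty": 0, "tz": 57, "ax": 0, "ay": 0, "az": 0, "claw": 62}, {"tx": 0, "ty": 0, "tz": 57, "ax": 0, "ay": 0, "az": 0, "claw": 57}, {"tx": 0, "ty": 0, "tz": 57, "ax": 0, "ay": 0, "az": 0, "claw": 55.5}, {"tx": 0, "ty": 0, "tz": 57, "ax": 0, "ay": 0, "az": 0, "claw": 55}, {"tx": 0, "ty": 0, "tz": 57, "ax": 0, "ay": 0, "az": 0, "claw": 54.5}, {"tx": 0, "ty": 0, "tz": 57, "ax": 0, "ay": 0, "az": 0, "claw": 54.5}, {"tx": 0, "ty": 0, "tz": 57, "ax": 0, "ay": 0, "az": 0, "claw": 54.5}]}}

```text
time_s: 14.32
tcp_pos: [0.42, 0.1639, 0.0033]
ee_rot: [[-0.995, -0.103, 0.001], [-0.103, 0.995, 0.001], [-0.001, 0.001, -1.0]]
wrist_force: [0.2, -0.8, 3.0]
gripper_width: 0.628
gripper_force: 11.0
```

Call:
{"fn": "servo_tool", "kwargs": {"deltas": [{"tx": 0, "ty": 0, "tz": -12, "ax": 0, "ay": 0, "az": 0, "claw": 54.5}, {"tx": 0, "ty": 0, "tz": -28, "ax": 0, "ay": 0, "az": 0, "claw": 54.5}, {"tx": 0, "ty": 0, "tz": -28, "ax": 0, "ay": 0, "az": 0, "claw": 54.5}, {"tx": 0, "ty": 0, "tz": -28, "ax": 0, "ay": 0, "az": 0, "claw": 54.5}]}}

```text
time_s: 14.65
tcp_pos: [0.4198, 0.1642, 0.0312]
ee_rot: [[-0.995, -0.103, 0.002], [-0.103, 0.995, 0.002], [-0.002, 0.002, -1.0]]
wrist_force: [0.1, 0.2, -1.7]
gripper_width: 0.629
gripper_force: 12.3
```

```bash
cat >> h.py <<'E'
def inhand(zb=.003,name=None):
    """plate in hand: offset in tool x,y of plate centre (camera-measured), yaw"""
    s=sense();C=cam('wrist',s);im=capture('wrist')
    if name: cv2.imwrite(name,im)
    zt=s['tcp_pos'][2]-zb+.01
    for p in plates(im,C,zt,3000):
        c=np.array([p[0]/1000,p[1]/1000,zt]);o=s['ee_rot'].T@(c-s['tcp_pos'])
        print('inhand tool x,y mm',(o[:2]*1000).round(1),p)
    print(s['time_s'],s['tcp_pos'].round(4),np.degrees(np.arctan2(-s['ee_rot'][0,1],s['ee_rot'][1,1])).round(2),s['gripper_width']*87,s['gripper_force'])
    return s,C,im
E
python3 - <<'E'
from h import *
inhand(name='pics/w5.png')
E
```

```text
inhand tool x,y mm [13.5  1.4] (406.2, 164.2, 5.9, 60.9, 56.0, (269, 181, 109, 108))
inhand tool x,y mm [  22.2 -146.6] (412.7, 16.1, 0.3, 69.5, 51.7, (0, 155, 100, 125))
14.65 [0.4198 0.1642 0.0312] 5.89 54.728347662043994 12.300808914005756
```

View pics/w5.png

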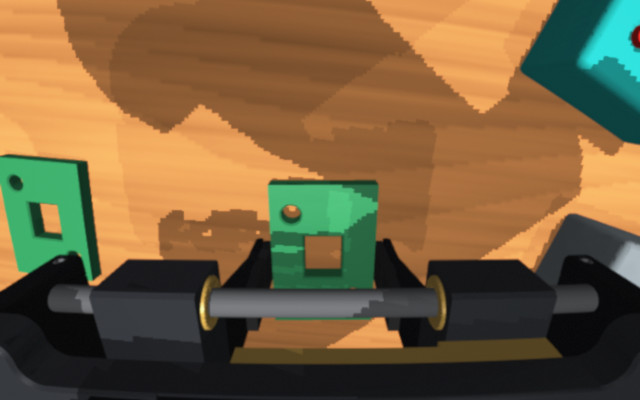

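The plate is held level between the fingers, with its near hole at (290,212) and port at (322,252).

```bash
cat >> h.py <<'E'
def held(s,C,im,zb=.003):
    h=cv2.cvtColor(im,cv2.COLOR_BGR2HSV);m=cv2.inRange(h,(55,70,30),(90,255,255))[:285]
    zt=s['tcp_pos'][2]-zb+.01
    tool=lambda px:((unproj(px,zt,C)-s['tcp_pos'])@s['ee_rot'])[:,:2]*1000
    cs,hi=cv2.findContours(m,cv2.RETR_CCOMP,cv2.CHAIN_APPROX_NONE)
    for c,q in zip(cs,hi[0]):
        u,v,w,hh=cv2.boundingRect(c);A=cv2.contourArea(c)
        if not(220<u+w/2<420 and v>130) or A<60: continue
        (x,y),(a,b),_=cv2.minAreaRect(tool(c.reshape(-1,2)).astype(np.float32))
        print('hole' if q[3]>=0 else 'out',(u,v,w,hh),A,'tool xy',round(x,1),round(y,1),'size',round(a,1),round(b,1))
    g=m[:, 330:360];e=[next((r for r in range(130,285) if m[r,c]),None) for c in (300,322,350)]
    print('near edge',tool([(c,r) for c,r in zip((300,322,350),e)]).round(1))
E
python3 - <<'E'
from h import *
s=sense();C=cam('wrist',s);held(s,C,cv2.imread('pics/w5.png'))
E
```

```text
out (268, 181, 110, 104) 10805.5 tool xy 14.8 1.4 size 56.2 58.3
hole (303, 234, 40, 37) 1345.0 tool xy 5.0 1.4 size 20.9 21.2
hole (282, 204, 20, 16) 215.5 tool xy 28.1 -14.5 size 8.3 9.1
near edge [[43.9 -9.7]
 [43.9  1.1]
 [44.  14.9]]
```

Call:
{"fn": "servo_tool", "kwargs": {"deltas": [{"tx": -20, "ty": -20, "tz": -3, "ax": 0, "ay": 0, "az": 0.03, "claw": 54.5}, {"tx": -45, "ty": -45, "tz": -3, "ax": 0, "ay": 0, "az": 0.06, "claw": 54.5}, {"tx": -70, "ty": -70, "tz": -3, "ax": 0, "ay": 0, "az": 0.103, "claw": 54.5}, {"tx": -95, "ty": -93, "tz": -3, "ax": 0, "ay": 0, "az": 0.103, "claw": 54.5}, {"tx": -112, "ty": -109, "tz": -3, "ax": 0, "ay": 0, "az": 0.103, "claw": 54.5}, {"tx": -118.7, "ty": -116, "tz": -3, "ax": 0, "ay": 0, "az": 0.103, "claw": 54.5}, {"tx": -118.7, "ty": -116, "tz": -3, "ax": 0, "ay": 0, "az": 0.103, "claw": 54.5}, {"tx": -118.7, "ty": -116, "tz": -3, "ax": 0, "ay": 0, "az": 0.103, "claw": 54.5}, {"tx": -118.7, "ty": -116, "tz": -3, "ax": 0, "ay": 0, "az": 0.103, "claw": 54.5}]}}

```text
time_s: 15.45
tcp_pos: [0.548, 0.0608, 0.0328]
ee_rot: [[-1.0, -0.0, -0.002], [-0.0, 1.0, -0.001], [0.002, -0.001, -1.0]]
wrist_force: [-0.5, 0.4, -0.6]
gripper_width: 0.63
gripper_force: 12.3
```

```bash
python3 - <<'E'
from h import *
s,C,im=inhand(name='pics/w6.png');held(s,C,im);print(s['ee_rot'].round(4))
E
```

```text
inhand tool x,y mm [13.7  1.5] (534.3, 62.3, 0.1, 60.8, 55.9, (269, 181, 109, 108))
inhand tool x,y mm [104.  -60.5] (444.0, 0.3, 89.9, 47.3, 44.7, (129, 0, 111, 104))
15.45 [0.548  0.0608 0.0328] 0.01 54.83961889758303 12.303665508516133
out (268, 181, 110, 104) 10832.0 tool xy 14.9 1.5 size 56.2 58.3
hole (303, 235, 40, 35) 1292.5 tool xy 5.2 1.5 size 20.7 20.0
hole (282, 204, 19, 15) 193.5 tool xy 28.5 -14.4 size 7.9 8.7
near edge [[44.  -9.7]
 [44.1  1.1]
 [44.1 14.9]]
[[-1.0e+00 -1.0e-04 -2.2e-03]
 [-1.0e-04  1.0e+00 -5.0e-04]
 [ 2.2e-03 -5.0e-04 -1.0e+00]]
```

Call:
{"fn": "servo_tool", "kwargs": {"deltas": [{"tx": -15, "ty": 0.3, "tz": 1, "ax": 0, "ay": 0, "az": 0, "claw": 54.5}, {"tx": -35, "ty": 0.3, "tz": 2, "ax": 0, "ay": 0, "az": 0, "claw": 54.5}, {"tx": -55, "ty": 0.3, "tz": 2.3, "ax": 0, "ay": 0, "az": 0, "claw": 54.5}, {"tx": -70, "ty": 0.3, "tz": 2.3, "ax": 0, "ay": 0, "az": 0, "claw": 54.5}, {"tx": -80, "ty": 0.3, "tz": 2.3, "ax": 0, "ay": 0, "az": 0, "claw": 54.5}, {"tx": -87, "ty": 0.3, "tz": 2.3, "ax": 0, "ay": 0, "az": 0, "claw": 54.5}, {"tx": -89.5, "ty": 0.3, "tz": 2.3, "ax": 0, "ay": 0, "az": 0, "claw": 54.5}, {"tx": -89.5, "ty": 0.3, "tz": 2.3, "ax": 0, "ay": 0, "az": 0, "claw": 54.5}, {"tx": -89.5, "ty": 0.3, "tz": 2.3, "ax": 0, "ay": 0, "az": 0, "claw": 54.5}]}}

```text
time_s: 16.25
tcp_pos: [0.638, 0.0611, 0.0312]
ee_rot: [[-1.0, -0.0, -0.001], [-0.0, 1.0, -0.0], [0.001, -0.0, -1.0]]
wrist_force: [0.5, 0.0, -0.4]
gripper_width: 0.631
gripper_force: 12.3
```

```bash
python3 - <<'E'
from h import *
s,C,im=inhand(name='pics/w7.png');held(s,C,im);print(s['ee_rot'].round(4),s['wrist_force'])
pn=sub(im,proj([(.6345-.024,-.0123+.0585-.095,.0235),(.6345+.024,-.0035-.0123,.0235)],C),12);print(pn)
E
```

```text
inhand tool x,y mm [13.7  1.3] (624.3, 62.4, 0.1, 60.8, 55.4, (269, 181, 109, 108))
16.25 [0.638  0.0611 0.0312] 0.01 54.903190624137366 12.30297108180821
out (268, 181, 110, 104) 10792.0 tool xy 14.9 1.6 size 56.0 58.3
hole (303, 235, 40, 35) 1291.0 tool xy 5.2 1.5 size 20.7 20.0
hole (281, 205, 21, 14) 195.5 tool xy 28.2 -14.4 size 7.5 9.1
near edge [[44.1 -9.7]
 [44.1  1.1]
 [44.1 14.9]]
[[-1.e+00 -2.e-04 -1.e-03]
 [-2.e-04  1.e+00 -1.e-04]
 [ 1.e-03 -1.e-04 -1.e+00]] [ 0.53476334  0.03678531 -0.44784555]h.py:25: RuntimeWarning: invalid value encountered in scalar divide
  u,v=x0+(w*X).sum()/w.sum(),y0+(w*Y).sum()/w.sum()
Traceback (most recent call last):
  File "h.py", line 23, in sub
    x0,y0=int(round(u)),int(round(v));w=g[y0-r:y0+r+1,x0-r:x0+r+1]
              ~~~~~^^^
ValueError: cannot convert float NaN to integer
```

View pics/w7.png

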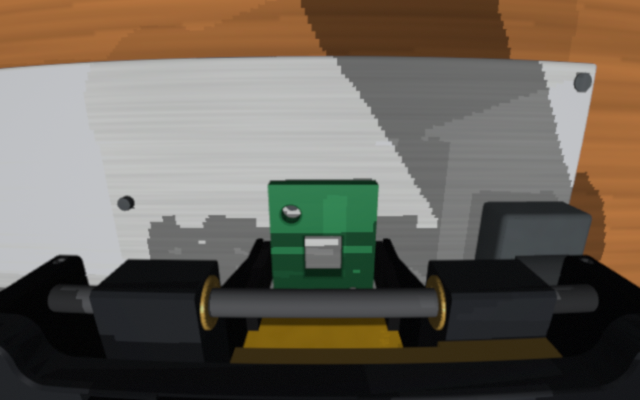

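```bash
python3 - <<'E'
from h import *
s=sense();C=cam('wrist',s);im=cv2.imread('pics/w7.png')
pn=sub(im,[(125,203)],11);print(pn)
for z in(.0225,.025):print('pin tool',((unproj(pn,z,C)-s['tcp_pos'])@s['ee_rot']*1000).round(1))
cv2.imwrite('pics/c2.png',np.hstack([cv2.resize(im[190:235,268:318],(500,450),interpolation=cv2.INTER_NEAREST),cv2.resize(im[185:220,108:143],(300,450),interpolation=cv2.INTER_NEAREST)]))
E
```

```text
[[126.12368862 202.681169  ]]
pin tool [[  27.5 -110.1    8.7]]
pin tool [[  28.4 -108.5    6.2]]
```

View pics/c2.png

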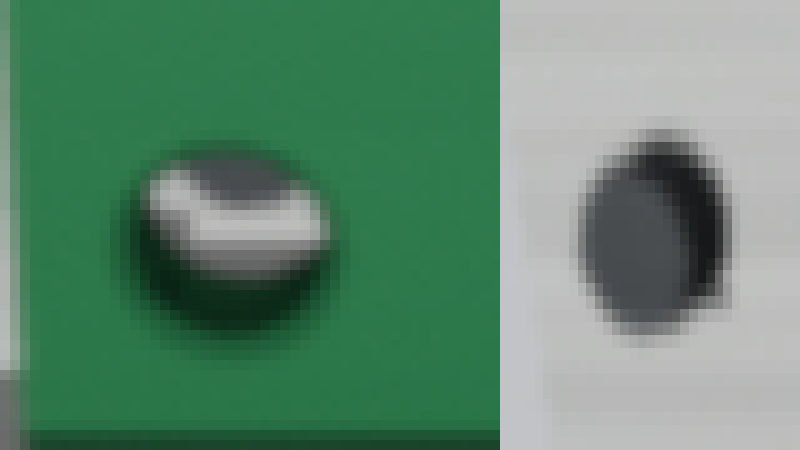

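Pin and hole line up within about 0.5 mm, with the pin visible inside the hole, so I'm lowering.

Call:
{"fn": "servo_tool", "kwargs": {"deltas": [{"tx": 0.3, "ty": 0, "tz": 2, "ax": 0, "ay": 0, "az": 0, "claw": 54.5}, {"tx": 0.3, "ty": 0, "tz": 4, "ax": 0, "ay": 0, "az": 0, "claw": 54.5}, {"tx": 0.3, "ty": 0, "tz": 5.5, "ax": 0, "ay": 0, "az": 0, "claw": 54.5}, {"tx": 0.3, "ty": 0, "tz": 6.5, "ax": 0, "ay": 0, "az": 0, "claw": 54.5}, {"tx": 0.3, "ty": 0, "tz": 6.5, "ax": 0, "ay": 0, "az": 0, "claw": 54.5}]}}

```text
time_s: 16.72
tcp_pos: [0.6377, 0.0607, 0.0242]
ee_rot: [[-1.0, 0.0, -0.002], [0.0, 1.0, -0.0], [0.002, -0.0, -1.0]]
wrist_force: [-1.7, 0.1, 0.0]
gripper_width: 0.628
gripper_force: 12.3
```

Call:
{"fn": "servo_tool", "kwargs": {"deltas": [{"tx": 0, "ty": 0, "tz": 1, "ax": 0, "ay": 0, "az": 0, "claw": 54.5}, {"tx": 0, "ty": 0, "tz": 1.3, "ax": 0, "ay": 0, "az": 0, "claw": 54.5}, {"tx": 0, "ty": 0, "tz": 1.3, "ax": 0, "ay": 0, "az": 0, "claw": 56}, {"tx": 0, "ty": 0, "tz": 1.3, "ax": 0, "ay": 0, "az": 0, "claw": 60}, {"tx": 0, "ty": 0, "tz": 1.3, "ax": 0, "ay": 0, "az": 0, "claw": 66}, {"tx": 0, "ty": 0, "tz": 1.3, "ax": 0, "ay": 0, "az": 0, "claw": 70}]}}

```text
time_s: 17.22
tcp_pos: [0.6394, 0.0609, 0.0236]
ee_rot: [[-1.0, 0.0, 0.001], [0.0, 1.0, 0.0], [-0.001, 0.0, -1.0]]
wrist_force: [-0.7, -0.3, 0.1]
gripper_width: 0.756
gripper_force: 0.0
```

Call:
{"fn": "servo_tool", "kwargs": {"deltas": [{"tx": 0, "ty": 0, "tz": -20, "ax": 0, "ay": 0, "az": 0, "claw": 72}, {"tx": 0, "ty": 0, "tz": -50, "ax": 0, "ay": 0, "az": 0, "claw": 75}, {"tx": 0, "ty": 0, "tz": -78, "ax": 0, "ay": 0, "az": 0, "claw": 75}, {"tx": 0, "ty": 0, "tz": -78, "ax": 0, "ay": 0, "az": 0, "claw": 75}]}}

```text
time_s: 17.55
tcp_pos: [0.6431, 0.0616, 0.1083]
ee_rot: [[-1.0, -0.001, 0.013], [-0.001, 1.0, 0.002], [-0.013, 0.002, -1.0]]
wrist_force: [0.5, 0.5, 0.9]
gripper_width: 0.857
gripper_force: 0.0
```

```bash
python3 - <<'E'
from h import *
s=sense();C=cam('wrist',s);im=capture('wrist');print(s['tcp_pos'],s['time_s'])
for z in (.03,.035):print(plates(im,C,z,3000))
u,v=proj([(.6345,.0627,.03)],C)[0].astype(int);print(u,v)
cv2.imwrite('pics/c3.png',cv2.resize(im[v-70:v+60,u-100:u+90],None,fx=4,fy=4,interpolation=cv2.INTER_CUBIC))
E
```

```text
[0.64309254 0.06157747 0.10828322] 17.55
[(633.1, 62.1, 0.1, 76.1, 54.3, (285, 146, 73, 95))]
[(631.6, 62.1, 0.1, 74.5, 53.2, (285, 146, 73, 95))]
321 196
```

View pics/c3.png

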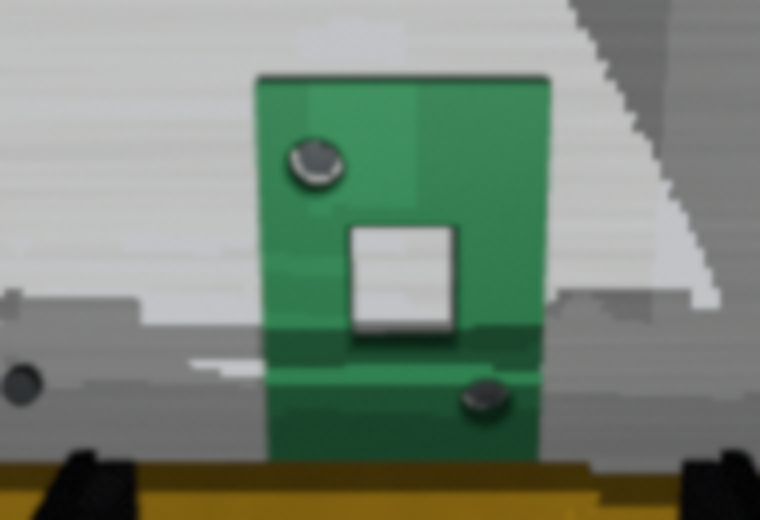

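Both pins show through the seated plate's holes at (316,163) and (486,398), so nest2 is done. Next is the middle plate.

Call:
{"fn": "servo_tool", "kwargs": {"deltas": [{"tx": 40, "ty": 0, "tz": 0, "ax": 0, "ay": 0, "az": 0, "claw": 75}, {"tx": 80, "ty": -15, "tz": 0, "ax": 0, "ay": 0, "az": 0, "claw": 75}, {"tx": 211, "ty": -74.5, "tz": 40, "ax": 0, "ay": 0, "az": 0, "claw": 75}, {"tx": 211, "ty": -74.5, "tz": 40, "ax": 0, "ay": 0, "az": 0, "claw": 75}, {"tx": 211, "ty": -74.5, "tz": 40, "ax": 0, "ay": 0, "az": 0, "claw": 75}, {"tx": 211, "ty": -74.5, "tz": 40, "ax": 0, "ay": 0, "az": 0, "claw": 75}, {"tx": 211, "ty": -74.5, "tz": 40, "ax": 0, "ay": 0, "az": 0, "claw": 75}, {"tx": 211, "ty": -74.5, "tz": 40, "ax": 0, "ay": 0, "az": 0, "claw": 75}]}}

```text
time_s: 18.27
tcp_pos: [0.4263, -0.0143, 0.0611]
ee_rot: [[-1.0, 0.001, -0.001], [0.001, 1.0, -0.001], [0.001, -0.001, -1.0]]
wrist_force: [1.4, 0.6, -0.1]
gripper_width: 0.861
gripper_force: 0.0
```

```bash
python3 - <<'E'
from h import *
s=sense();C=cam('wrist',s);im=capture('wrist');cv2.imwrite('pics/w8.png',im);print(s['tcp_pos'],s['time_s'],s['ee_rot'].round(4))
for p in plates(im,C):print(p)
E
```

```text
[ 0.42633936 -0.01431189  0.06105301] 18.2667 [[-1.0e+00  6.0e-04 -1.1e-03]
 [ 6.0e-04  1.0e+00 -5.0e-04]
 [ 1.1e-03 -5.0e-04 -1.0e+00]]
(414.5, 33.7, 0.2, 80.0, 54.8, (350, 148, 85, 110))
(415.1, -190.0, 15.5, 79.0, 60.7, (20, 144, 115, 116))
```

The middle plate has been knocked to (0.4145, 0.0337); re-aiming.

Call:
{"fn": "servo_tool", "kwargs": {"deltas": [{"tx": 5, "ty": 25, "tz": 0, "ax": 0, "ay": 0, "az": 0, "claw": 75}, {"tx": 11, "ty": 46.5, "tz": 0, "ax": 0, "ay": 0, "az": 0, "claw": 75}, {"tx": 11, "ty": 46.5, "tz": 10, "ax": 0, "ay": 0, "az": 0, "claw": 75}, {"tx": 11, "ty": 46.5, "tz": 35, "ax": 0, "ay": 0, "az": 0, "claw": 72}, {"tx": 11, "ty": 46.5, "tz": 52, "ax": 0, "ay": 0, "az": 0, "claw": 68}, {"tx": 11, "ty": 46.5, "tz": 57, "ax": 0, "ay": 0, "az": 0, "claw": 62}, {"tx": 11, "ty": 46.5, "tz": 57, "ax": 0, "ay": 0, "az": 0, "claw": 57}, {"tx": 11, "ty": 46.5, "tz": 57, "ax": 0, "ay": 0, "az": 0, "claw": 55.5}, {"tx": 11, "ty": 46.5, "tz": 57, "ax": 0, "ay": 0, "az": 0, "claw": 55}, {"tx": 11, "ty": 46.5, "tz": 57, "ax": 0, "ay": 0, "az": 0, "claw": 54.5}, {"tx": 11, "ty": 46.5, "tz": 57, "ax": 0, "ay": 0, "az": 0, "claw": 54.5}, {"tx": 11, "ty": 46.5, "tz": 57, "ax": 0, "ay": 0, "az": 0, "claw": 54.5}]}}

```text
time_s: 19.32
tcp_pos: [0.4175, 0.0331, 0.0053]
ee_rot: [[-1.0, 0.0, 0.002], [0.0, 1.0, 0.001], [-0.002, 0.001, -1.0]]
wrist_force: [-0.1, -0.9, 3.5]
gripper_width: 0.629
gripper_force: 9.3
```

Call:
{"fn": "servo_tool", "kwargs": {"deltas": [{"tx": 0, "ty": 0, "tz": -12, "ax": 0, "ay": 0, "az": 0, "claw": 54.5}, {"tx": 0, "ty": 0, "tz": -29, "ax": 0, "ay": 0, "az": 0, "claw": 54.5}, {"tx": -20, "ty": -10, "tz": -29, "ax": 0, "ay": 0, "az": 0, "claw": 54.5}, {"tx": -50, "ty": -30, "tz": -29, "ax": 0, "ay": 0, "az": 0, "claw": 54.5}, {"tx": -80, "ty": -50, "tz": -29, "ax": 0, "ay": 0, "az": 0, "claw": 54.5}, {"tx": -110, "ty": -60, "tz": -29, "ax": 0, "ay": 0, "az": 0, "claw": 54.5}, {"tx": -130, "ty": -66.5, "tz": -29, "ax": 0, "ay": 0, "az": 0, "claw": 54.5}, {"tx": -140, "ty": -66.5, "tz": -29, "ax": 0, "ay": 0, "az": 0, "claw": 54.5}, {"tx": -140, "ty": -66.5, "tz": -29, "ax": 0, "ay": 0, "az": 0, "claw": 54.5}, {"tx": -140, "ty": -66.5, "tz": -29, "ax": 0, "ay": 0, "az": 0, "claw": 54.5}]}}

```text
time_s: 20.15
tcp_pos: [0.5559, -0.0339, 0.0331]
ee_rot: [[-1.0, 0.001, -0.001], [0.001, 1.0, 0.0], [0.001, 0.0, -1.0]]
wrist_force: [-1.0, 0.3, -0.6]
gripper_width: 0.627
gripper_force: 10.8
```

```bash
python3 - <<'E'
from h import *
s,C,im=inhand(.0045,name='pics/w9.png');held(s,C,im,.0045);print(s['ee_rot'].round(4),s['wrist_force'])
E
```

```text
inhand tool x,y mm [13.5  1.5] (542.5, -32.3, -0.0, 62.4, 55.5, (269, 179, 109, 110))
inhand tool x,y mm [ 117.  -128.6] (438.8, -162.3, -74.7, 50.3, 40.5, (0, 0, 106, 85))
20.15 [ 0.5559 -0.0339  0.0331] -0.07 54.543851378185 10.81889578141272
out (269, 179, 109, 106) 10896.5 tool xy 14.8 1.4 size 55.9 59.9
hole (304, 232, 39, 35) 1255.0 tool xy 6.2 1.6 size 20.5 20.0
hole (283, 202, 19, 15) 184.0 tool xy 28.9 -14.2 size 7.5 8.8
near edge [[44.7 -9.8]
 [44.7  1.1]
 [44.7 15. ]]
[[-1.0e+00  1.2e-03 -1.3e-03]
 [ 1.2e-03  1.0e+00  1.0e-04]
 [ 1.3e-03  1.0e-04 -1.0e+00]] [-1.01720296  0.30287383 -0.61010026]
```

Call:
{"fn": "servo_tool", "kwargs": {"deltas": [{"tx": -15, "ty": -0.2, "tz": 0.5, "ax": 0, "ay": 0, "az": 0, "claw": 54.5}, {"tx": -35, "ty": -0.2, "tz": 0.5, "ax": 0, "ay": 0, "az": 0, "claw": 54.5}, {"tx": -55, "ty": -0.2, "tz": 0.5, "ax": 0, "ay": 0, "az": 0, "claw": 54.5}, {"tx": -70, "ty": -0.2, "tz": 0.5, "ax": 0, "ay": 0, "az": 0, "claw": 54.5}, {"tx": -79, "ty": -0.2, "tz": 0.5, "ax": 0, "ay": 0, "az": 0, "claw": 54.5}, {"tx": -82.5, "ty": -0.2, "tz": 0.5, "ax": 0, "ay": 0, "az": 0, "claw": 54.5}, {"tx": -82.5, "ty": -0.2, "tz": 0.5, "ax": 0, "ay": 0, "az": 0, "claw": 54.5}, {"tx": -82.5, "ty": -0.2, "tz": 0.5, "ax": 0, "ay": 0, "az": 0, "claw": 54.5}]}}

```text
time_s: 20.87
tcp_pos: [0.6378, -0.0337, 0.0328]
ee_rot: [[-1.0, 0.0, -0.002], [0.0, 1.0, 0.0], [0.002, 0.0, -1.0]]
wrist_force: [-1.1, -0.4, -0.4]
gripper_width: 0.628
gripper_force: 10.8
```

```bash
python3 - <<'E'
from h import *
s,C,im=inhand(.0045,name='pics/w10.png');held(s,C,im,.0045);print(s['ee_rot'].round(4),s['wrist_force'])
pn=sub(im,[(125,203)],11);print(pn,'pin tool',((unproj(pn,.025,C)-s['tcp_pos'])@s['ee_rot']*1000).round(1))
cv2.imwrite('pics/c4.png',np.hstack([cv2.resize(im[190:235,268:318],(500,450),interpolation=cv2.INTER_NEAREST),cv2.resize(im[185:220,108:143],(300,450),interpolation=cv2.INTER_NEAREST)]))
E
```

```text
inhand tool x,y mm [19.8 90.9] (618.0, 57.2, -89.8, 52.6, 50.7, (440, 179, 108, 89))
inhand tool x,y mm [13.5  1.3] (624.3, -32.4, 0.1, 62.4, 55.0, (269, 179, 109, 110))
20.8667 [ 0.6378 -0.0337  0.0328] -0.01 54.6539029011888 10.81886655651033
out (269, 179, 109, 106) 10860.5 tool xy 14.8 1.4 size 55.7 59.9
hole (304, 232, 39, 35) 1261.5 tool xy 6.2 1.6 size 20.4 20.0
hole (282, 202, 20, 15) 189.5 tool xy 29.0 -14.3 size 7.6 9.1
near edge [[44.7 -9.8]
 [44.7  1.1]
 [44.7 15. ]]
[[-1.0e+00  2.0e-04 -1.6e-03]
 [ 2.0e-04  1.0e+00  1.0e-04]
 [ 1.6e-03  1.0e-04 -1.0e+00]] [-1.09433494 -0.38630582 -0.36631061]
[[127.59102166 202.48111126]] pin tool [[  28.  -108.6    7.8]]
```

View pics/c4.png

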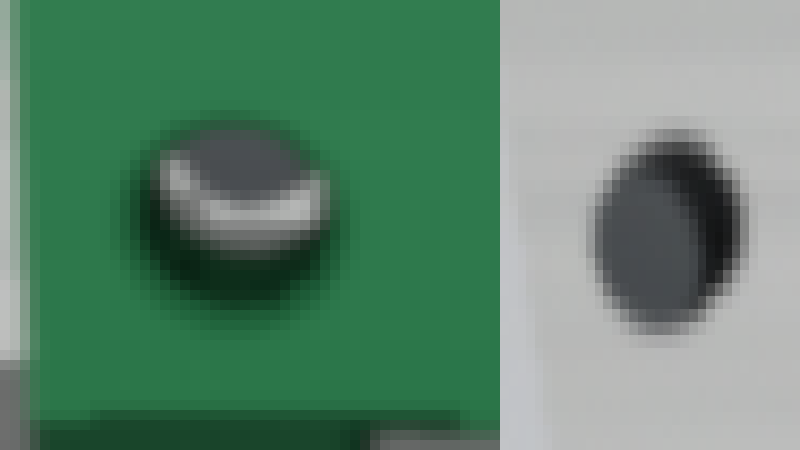

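Call:
{"fn": "servo_tool", "kwargs": {"deltas": [{"tx": -0.8, "ty": 0, "tz": 0, "ax": 0, "ay": 0, "az": 0, "claw": 54.5}, {"tx": -0.8, "ty": 0, "tz": 2, "ax": 0, "ay": 0, "az": 0, "claw": 54.5}, {"tx": -0.8, "ty": 0, "tz": 4, "ax": 0, "ay": 0, "az": 0, "claw": 54.5}, {"tx": -0.8, "ty": 0, "tz": 5.5, "ax": 0, "ay": 0, "az": 0, "claw": 54.5}, {"tx": -0.8, "ty": 0, "tz": 7, "ax": 0, "ay": 0, "az": 0, "claw": 54.5}, {"tx": -0.8, "ty": 0, "tz": 7, "ax": 0, "ay": 0, "az": 0, "claw": 54.5}]}}

```text
time_s: 21.42
tcp_pos: [0.6403, -0.034, 0.029]
ee_rot: [[-1.0, -0.001, 0.001], [-0.001, 1.0, -0.001], [-0.001, -0.001, -1.0]]
wrist_force: [-4.3, 0.8, 13.2]
gripper_width: 0.633
gripper_force: 11.5
```

Blocked on a pin, so I'm backing up and comparing again.

Call:
{"fn": "servo_tool", "kwargs": {"deltas": [{"tx": 0, "ty": 0, "tz": -4, "ax": 0, "ay": 0, "az": 0, "claw": 54.5}, {"tx": 0, "ty": 0, "tz": -7, "ax": 0, "ay": 0, "az": 0, "claw": 54.5}, {"tx": 0, "ty": 0, "tz": -7, "ax": 0, "ay": 0, "az": 0, "claw": 54.5}]}}

```text
time_s: 21.67
tcp_pos: [0.6401, -0.0338, 0.0334]
ee_rot: [[-1.0, 0.0, 0.001], [0.0, 1.0, 0.0], [-0.001, 0.0, -1.0]]
wrist_force: [-0.4, 0.5, -0.3]
gripper_width: 0.629
gripper_force: 11.3
```

```bash
cat > pin.py <<'E'
from h import *
# pin bottom edge inside the near hole vs. hole, compared in pixels
def ell(im,box):
    u,v,w,h=box;g=im[v:v+h,u:u+w].astype(int);print('\n'.join(' '.join(f'{x:3d}' for x in r) for r in g.sum(2)//3))
E
python3 - <<'E'
from h import *
s,C,im=inhand(.004,name='pics/w11.png');held(s,C,im,.004);print(s['wrist_force'])
pn=sub(im,[(126,203)],11);print(pn,'pin tool',((unproj(pn,.025,C)-s['tcp_pos'])@s['ee_rot']*1000).round(1))
# same for nest2 image w7
a=cv2.imread('pics/w7.png');b=im
f=lambda i:cv2.resize(i[190:235,268:318],(400,360),interpolation=cv2.INTER_NEAREST)
cv2.imwrite('pics/c5.png',np.hstack([f(a),f(b)]))
E
```

```text
inhand tool x,y mm [13.7  1.5] (626.4, -32.3, 0.1, 62.3, 55.1, (269, 179, 109, 110))
inhand tool x,y mm [21.4 90.3] (618.7, 56.5, -0.1, 53.2, 52.2, (440, 174, 108, 94))
21.6667 [ 0.6401 -0.0338  0.0334] -0.01 54.69400494800925 11.334655936807394
out (268, 179, 110, 106) 10926.5 tool xy 15.0 1.5 size 55.6 59.7
hole (304, 233, 39, 35) 1260.0 tool xy 5.9 1.7 size 20.5 20.0
hole (282, 202, 20, 15) 191.0 tool xy 29.4 -14.4 size 7.5 8.8
near edge [[44.8 -9.7]
 [44.9  1.1]
 [44.9 15. ]]
[-0.42372561  0.49465211 -0.29894074]
[[127.54610057 198.19955923]] pin tool [[  30.3 -108.6    8.4]]
```

View pics/c5.png

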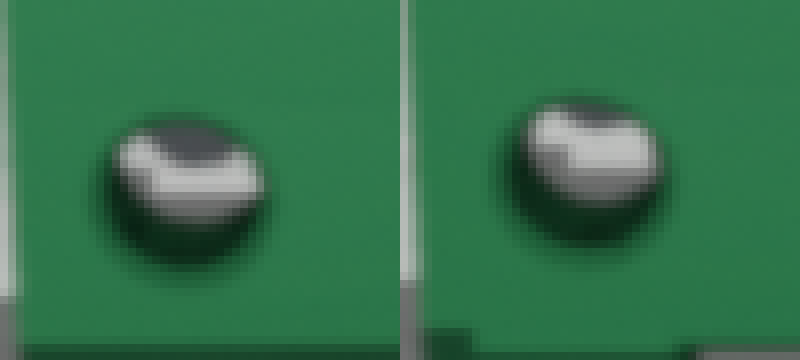

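Overshot by about 1.3 mm in x. Correcting and retrying.

Call:
{"fn": "servo_tool", "kwargs": {"deltas": [{"tx": 1.2, "ty": 0, "tz": 0, "ax": 0, "ay": 0, "az": 0, "claw": 54.5}, {"tx": 1.2, "ty": 0, "tz": 0, "ax": 0, "ay": 0, "az": 0, "claw": 54.5}, {"tx": 1.2, "ty": 0, "tz": 0, "ax": 0, "ay": 0, "az": 0, "claw": 54.5}]}}

```text
time_s: 21.97
tcp_pos: [0.6383, -0.0339, 0.0324]
ee_rot: [[-1.0, 0.0, -0.001], [0.0, 1.0, -0.0], [0.001, -0.0, -1.0]]
wrist_force: [0.0, -0.0, -0.5]
gripper_width: 0.631
gripper_force: 11.3
```

```bash
python3 - <<'E'
from h import *
s,C,im=inhand(.004);held(s,C,im,.004)
pn=sub(im,[(126,203)],11);print(pn,'pin tool',((unproj(pn,.025,C)-s['tcp_pos'])@s['ee_rot']*1000).round(1))
E
```

```text
inhand tool x,y mm [13.7  1.5] (624.6, -32.4, 0.0, 62.2, 55.1, (269, 179, 109, 110))
inhand tool x,y mm [19.9 91. ] (618.5, 57.1, -89.8, 52.5, 51.7, (441, 178, 108, 91))
21.9667 [ 0.6383 -0.0339  0.0324] -0.02 54.93580065584907 11.335052624344826
out (268, 179, 110, 106) 10926.5 tool xy 15.0 1.5 size 55.6 59.7
hole (304, 233, 39, 35) 1260.0 tool xy 5.9 1.7 size 20.5 20.0
hole (282, 202, 20, 15) 191.0 tool xy 29.0 -14.4 size 7.6 9.4
near edge [[44.8 -9.7]
 [44.8  1.1]
 [44.9 15. ]]
[[127.4026124  201.66927315]] pin tool [[  28.6 -108.4    7.5]]
```

Call:
{"fn": "servo_tool", "kwargs": {"deltas": [{"tx": -0.2, "ty": 0, "tz": 2, "ax": 0, "ay": 0, "az": 0, "claw": 54.5}, {"tx": -0.2, "ty": 0, "tz": 4, "ax": 0, "ay": 0, "az": 0, "claw": 54.5}, {"tx": -0.2, "ty": 0, "tz": 5.5, "ax": 0, "ay": 0, "az": 0, "claw": 54.5}, {"tx": -0.2, "ty": 0, "tz": 7, "ax": 0, "ay": 0, "az": 0, "claw": 54.5}, {"tx": -0.2, "ty": 0, "tz": 7, "ax": 0, "ay": 0, "az": 0, "claw": 54.5}]}}

```text
time_s: 22.43
tcp_pos: [0.6386, -0.0339, 0.0256]
ee_rot: [[-1.0, 0.0, -0.001], [0.0, 1.0, -0.0], [0.001, -0.0, -1.0]]
wrist_force: [-0.8, -0.0, -0.3]
gripper_width: 0.627
gripper_force: 11.3
```

Went over the pins freely. Next I lower the last bit, release and rise.

Call:
{"fn": "servo_tool", "kwargs": {"deltas": [{"tx": 0, "ty": 0, "tz": 1, "ax": 0, "ay": 0, "az": 0, "claw": 54.5}, {"tx": 0, "ty": 0, "tz": 1.5, "ax": 0, "ay": 0, "az": 0, "claw": 54.5}, {"tx": 0, "ty": 0, "tz": 1.5, "ax": 0, "ay": 0, "az": 0, "claw": 56}, {"tx": 0, "ty": 0, "tz": 1.5, "ax": 0, "ay": 0, "az": 0, "claw": 60}, {"tx": 0, "ty": 0, "tz": 1.5, "ax": 0, "ay": 0, "az": 0, "claw": 66}, {"tx": 0, "ty": 0, "tz": 1.5, "ax": 0, "ay": 0, "az": 0, "claw": 70}, {"tx": 0, "ty": 0, "tz": -20, "ax": 0, "ay": 0, "az": 0, "claw": 72}, {"tx": 0, "ty": 0, "tz": -50, "ax": 0, "ay": 0, "az": 0, "claw": 75}, {"tx": 0, "ty": 0, "tz": -80, "ax": 0, "ay": 0, "az": 0, "claw": 75}, {"tx": 0, "ty": 0, "tz": -80, "ax": 0, "ay": 0, "az": 0, "claw": 75}]}}

```text
time_s: 23.27
tcp_pos: [0.6433, -0.0337, 0.1129]
ee_rot: [[-1.0, -0.001, 0.013], [-0.001, 1.0, 0.0], [-0.013, 0.0, -1.0]]
wrist_force: [1.6, -0.2, 0.8]
gripper_width: 0.855
gripper_force: 0.0
```

```bash
python3 - <<'E'
from h import *
s=sense();C=cam('wrist',s);im=capture('wrist');print(s['tcp_pos'],s['time_s'],s['gripper_width']*87)
for z in (.03,.035):print(plates(im,C,z,2000))
cv2.imwrite('pics/w12.png',im)
E
```

```text
[ 0.64334891 -0.03374806  0.1129463 ] 23.2667 74.40369514765278
[(633.2, 61.3, 0.3, 77.0, 56.1, (404, 145, 78, 94)), (633.2, -32.3, 0.1, 75.6, 54.1, (288, 145, 71, 93))]
[(631.6, 59.3, 0.3, 75.4, 55.0, (404, 145, 78, 94)), (631.6, -32.3, 0.1, 74.0, 53.0, (288, 145, 71, 93))]
```

View pics/w12.png

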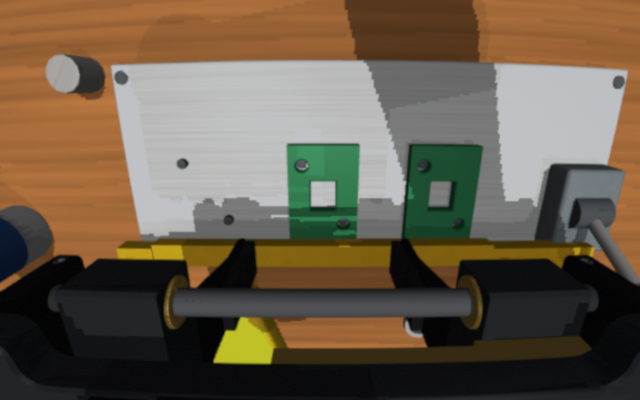

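Nests 1 and 2 are filled, at (322,190) and (440,192), with pins in the holes. The nest0 pins are at (182,163) and (228,219). Next is the third plate.

Call:
{"fn": "servo_tool", "kwargs": {"deltas": [{"tx": 40, "ty": 0, "tz": 0, "ax": 0, "ay": 0, "az": 0, "claw": 75}, {"tx": 222, "ty": -157, "tz": 30, "ax": 0, "ay": 0, "az": -0.27, "claw": 75}, {"tx": 222, "ty": -157, "tz": 30, "ax": 0, "ay": 0, "az": -0.27, "claw": 75}, {"tx": 222, "ty": -157, "tz": 30, "ax": 0, "ay": 0, "az": -0.27, "claw": 75}, {"tx": 222, "ty": -157, "tz": 30, "ax": 0, "ay": 0, "az": -0.27, "claw": 75}, {"tx": 222, "ty": -157, "tz": 30, "ax": 0, "ay": 0, "az": -0.27, "claw": 75}, {"tx": 222, "ty": -157, "tz": 30, "ax": 0, "ay": 0, "az": -0.27, "claw": 75}, {"tx": 222, "ty": -157, "tz": 30, "ax": 0, "ay": 0, "az": -0.27, "claw": 75}, {"tx": 222, "ty": -157, "tz": 30, "ax": 0, "ay": 0, "az": -0.27, "claw": 75}, {"tx": 222, "ty": -157, "tz": 30, "ax": 0, "ay": 0, "az": -0.27, "claw": 75}]}}

```text
time_s: 24.15
tcp_pos: [0.4173, -0.191, 0.0758]
ee_rot: [[-0.964, -0.266, 0.0], [-0.266, 0.964, -0.0], [-0.0, -0.0, -1.0]]
wrist_force: [-0.6, 0.8, -0.8]
gripper_width: 0.866
gripper_force: 0.0
```

```bash
python3 - <<'E'
from h import *
s=sense();C=cam('wrist',s);im=capture('wrist');cv2.imwrite('pics/w13.png',im);print(s['tcp_pos'],s['time_s'],s['ee_rot'].round(4))
for p in plates(im,C):print(p, ((np.array([p[0],p[1],10])/1000-s['tcp_pos'])@s['ee_rot']*1000).round(1))
E
```

```text
[ 0.41730378 -0.1910064   0.07584117] 24.15 [[-9.639e-01 -2.662e-01  5.000e-04]
 [-2.662e-01  9.639e-01 -2.000e-04]
 [-4.000e-04 -3.000e-04 -1.000e+00]]
(415.4, -192.8, 15.5, 80.4, 54.1, (282, 157, 75, 103)) [ 2.3 -1.2 65.8]
```

Call:
{"fn": "servo_tool", "kwargs": {"deltas": [{"tx": 0, "ty": -2.5, "tz": 30, "ax": 0, "ay": 0, "az": 0, "claw": 75}, {"tx": 0, "ty": -2.5, "tz": 55, "ax": 0, "ay": 0, "az": 0, "claw": 72}, {"tx": 0, "ty": -2.5, "tz": 68, "ax": 0, "ay": 0, "az": 0, "claw": 68}, {"tx": 0, "ty": -2.5, "tz": 72, "ax": 0, "ay": 0, "az": 0, "claw": 62}, {"tx": 0, "ty": -2.5, "tz": 72, "ax": 0, "ay": 0, "az": 0, "claw": 57}, {"tx": 0, "ty": -2.5, "tz": 72, "ax": 0, "ay": 0, "az": 0, "claw": 55.5}, {"tx": 0, "ty": -2.5, "tz": 72, "ax": 0, "ay": 0, "az": 0, "claw": 55}, {"tx": 0, "ty": -2.5, "tz": 72, "ax": 0, "ay": 0, "az": 0, "claw": 54.5}, {"tx": 0, "ty": -2.5, "tz": 72, "ax": 0, "ay": 0, "az": 0, "claw": 54.5}, {"tx": 0, "ty": -2.5, "tz": 72, "ax": 0, "ay": 0, "az": 0, "claw": 54.5}]}}

```text
time_s: 25.03
tcp_pos: [0.4186, -0.1933, 0.0049]
ee_rot: [[-0.964, -0.267, 0.003], [-0.267, 0.964, -0.0], [-0.003, -0.001, -1.0]]
wrist_force: [0.6, 0.5, 4.4]
gripper_width: 0.628
gripper_force: 9.6
```

Call:
{"fn": "servo_tool", "kwargs": {"deltas": [{"tx": 0, "ty": 0, "tz": -12, "ax": 0, "ay": 0, "az": 0, "claw": 54.5}, {"tx": 0, "ty": 0, "tz": -29, "ax": 0, "ay": 0, "az": 0, "claw": 54.5}, {"tx": -20, "ty": 10, "tz": -29, "ax": 0, "ay": 0, "az": 0.06, "claw": 54.5}, {"tx": -50, "ty": 20, "tz": -29, "ax": 0, "ay": 0, "az": 0.13, "claw": 54.5}, {"tx": -80, "ty": 26.9, "tz": -29, "ax": 0, "ay": 0, "az": 0.2, "claw": 54.5}, {"tx": -110, "ty": 26.9, "tz": -29, "ax": 0, "ay": 0, "az": 0.27, "claw": 54.5}, {"tx": -133, "ty": 26.9, "tz": -29, "ax": 0, "ay": 0, "az": 0.27, "claw": 54.5}, {"tx": -143.9, "ty": 26.9, "tz": -29, "ax": 0, "ay": 0, "az": 0.27, "claw": 54.5}, {"tx": -143.9, "ty": 26.9, "tz": -29, "ax": 0, "ay": 0, "az": 0.27, "claw": 54.5}, {"tx": -143.9, "ty": 26.9, "tz": -29, "ax": 0, "ay": 0, "az": 0.27, "claw": 54.5}]}}

```text
time_s: 25.87
tcp_pos: [0.5478, -0.129, 0.0324]
ee_rot: [[-1.0, 0.001, -0.002], [0.001, 1.0, 0.0], [0.002, 0.0, -1.0]]
wrist_force: [-0.7, -0.1, -1.5]
gripper_width: 0.629
gripper_force: 11.1
```

```bash
python3 - <<'E'
from h import *
s,C,im=inhand(.0045,name='pics/w14.png');held(s,C,im,.0045);print(s['ee_rot'].round(4),s['wrist_force'])
E
```

```text
inhand tool x,y mm [13.5  1.5] (534.3, -127.5, 0.0, 62.4, 55.7, (269, 179, 109, 110))
25.8667 [ 0.5478 -0.129   0.0324] -0.04 54.75865968407654 11.13597521558404
out (269, 179, 109, 106) 10920.5 tool xy 14.8 1.4 size 56.1 59.8
hole (303, 232, 40, 35) 1285.5 tool xy 6.2 1.5 size 20.8 20.0
hole (282, 201, 20, 16) 215.5 tool xy 29.1 -14.3 size 8.3 9.1
near edge [[44.7 -9.8]
 [44.7  1.1]
 [44.7 15. ]]
[[-1.0e+00  7.0e-04 -2.1e-03]
 [ 7.0e-04  1.0e+00  4.0e-04]
 [ 2.1e-03  4.0e-04 -1.0e+00]] [-0.68169367 -0.07923234 -1.51706703]
```

Call:
{"fn": "servo_tool", "kwargs": {"deltas": [{"tx": -15, "ty": 0.1, "tz": 0.5, "ax": 0, "ay": 0, "az": 0, "claw": 54.5}, {"tx": -35, "ty": 0.1, "tz": 0.5, "ax": 0, "ay": 0, "az": 0, "claw": 54.5}, {"tx": -58, "ty": 0.1, "tz": 0.5, "ax": 0, "ay": 0, "az": 0, "claw": 54.5}, {"tx": -75, "ty": 0.1, "tz": 0.5, "ax": 0, "ay": 0, "az": 0, "claw": 54.5}, {"tx": -85, "ty": 0.1, "tz": 0.5, "ax": 0, "ay": 0, "az": 0, "claw": 54.5}, {"tx": -89.8, "ty": 0.1, "tz": 0.5, "ax": 0, "ay": 0, "az": 0, "claw": 54.5}, {"tx": -89.8, "ty": 0.1, "tz": 0.5, "ax": 0, "ay": 0, "az": 0, "claw": 54.5}, {"tx": -89.8, "ty": 0.1, "tz": 0.5, "ax": 0, "ay": 0, "az": 0, "claw": 54.5}]}}

```text
time_s: 26.58
tcp_pos: [0.6373, -0.1292, 0.0322]
ee_rot: [[-1.0, 0.001, -0.002], [0.001, 1.0, 0.0], [0.002, 0.0, -1.0]]
wrist_force: [0.3, 1.2, -0.1]
gripper_width: 0.623
gripper_force: 11.1
```

```bash
python3 - <<'E'
from h import *
s,C,im=inhand(.0045,name='pics/w15.png');held(s,C,im,.0045);print(s['wrist_force'])
# pin (dark gray) inside hole: compare with w10 (TCP .6378, -0.7) and w11 (+1.4)
for f in('w10','w11','w15'):
    i=cv2.imread(f'pics/{f}.png').astype(int);h=i[198:222,280:306]
    m=(np.ptp(h,axis=2)<14)&(h.mean(2)>60)&(h.mean(2)<110);Y,X=np.nonzero(m[:16]);print(f,m[:16].sum(),X.mean()+280,Y.mean()+198,Y.max()+198)
E
```

```text
inhand tool x,y mm [19.4 91.7] (618.0, -37.5, -89.9, 53.7, 52.5, (442, 178, 108, 92))
inhand tool x,y mm [13.8  1.5] (623.5, -127.7, -0.0, 62.9, 55.4, (269, 178, 109, 111))
26.5833 [ 0.6373 -0.1292  0.0322] -0.06 54.21056195476043 11.136606428772211
out (269, 178, 109, 107) 10910.5 tool xy 15.0 1.4 size 55.8 60.4
hole (303, 232, 40, 35) 1283.5 tool xy 6.2 1.5 size 20.8 20.0
hole (282, 202, 20, 15) 192.5 tool xy 29.3 -14.5 size 7.5 9.1
near edge [[44.7 -9.8]
 [44.7  1.1]
 [44.7 15. ]]
[ 0.28739721  1.18563669 -0.11414051]
w10 82 291.1707317073171 207.6341463414634 213
w11 39 290.71794871794873 210.12820512820514 213
w15 90 291.7888888888889 207.4111111111111 213
```

Call:
{"fn": "servo_tool", "kwargs": {"deltas": [{"tx": -0.2, "ty": 0, "tz": 2, "ax": 0, "ay": 0, "az": 0, "claw": 54.5}, {"tx": -0.2, "ty": 0, "tz": 4, "ax": 0, "ay": 0, "az": 0, "claw": 54.5}, {"tx": -0.2, "ty": 0, "tz": 5.5, "ax": 0, "ay": 0, "az": 0, "claw": 54.5}, {"tx": -0.2, "ty": 0, "tz": 7, "ax": 0, "ay": 0, "az": 0, "claw": 54.5}, {"tx": -0.2, "ty": 0, "tz": 7, "ax": 0, "ay": 0, "az": 0, "claw": 54.5}]}}

```text
time_s: 27.05
tcp_pos: [0.6388, -0.1289, 0.0252]
ee_rot: [[-1.0, 0.0, -0.001], [0.0, 1.0, -0.0], [0.001, -0.0, -1.0]]
wrist_force: [-0.8, -0.1, -0.4]
gripper_width: 0.629
gripper_force: 11.1
```

Call:
{"fn": "servo_tool", "kwargs": {"deltas": [{"tx": 0, "ty": 0, "tz": 1, "ax": 0, "ay": 0, "az": 0, "claw": 54.5}, {"tx": 0, "ty": 0, "tz": 1.3, "ax": 0, "ay": 0, "az": 0, "claw": 54.5}, {"tx": 0, "ty": 0, "tz": 1.3, "ax": 0, "ay": 0, "az": 0, "claw": 56}, {"tx": 0, "ty": 0, "tz": 1.3, "ax": 0, "ay": 0, "az": 0, "claw": 60}, {"tx": 0, "ty": 0, "tz": 1.3, "ax": 0, "ay": 0, "az": 0, "claw": 66}, {"tx": 0, "ty": 0, "tz": 1.3, "ax": 0, "ay": 0, "az": 0, "claw": 70}, {"tx": 0, "ty": 0, "tz": -20, "ax": 0, "ay": 0, "az": 0, "claw": 72}, {"tx": 0, "ty": 0, "tz": -50, "ax": 0, "ay": 0, "az": 0, "claw": 75}, {"tx": 0, "ty": 0, "tz": -80, "ax": 0, "ay": 0, "az": 0, "claw": 75}, {"tx": 0, "ty": 0, "tz": -80, "ax": 0, "ay": 0, "az": 0, "claw": 75}, {"tx": 0, "ty": 95, "tz": -80, "ax": 0, "ay": 0, "az": 0, "claw": 75}, {"tx": 0, "ty": 95, "tz": -80, "ax": 0, "ay": 0, "az": 0, "claw": 75}]}}

```text
time_s: 28.05
tcp_pos: [0.6393, -0.0465, 0.1061]
ee_rot: [[-1.0, 0.005, 0.002], [0.005, 1.0, 0.0], [-0.002, 0.0, -1.0]]
wrist_force: [0.1, 0.3, -0.4]
gripper_width: 0.861
gripper_force: 0.0
```

Call:
{"fn": "servo_tool", "kwargs": {"deltas": [{"tx": 0, "ty": 11.7, "tz": 0, "ax": 0, "ay": 0, "az": 0, "claw": 75}, {"tx": 0, "ty": 11.7, "tz": 0, "ax": 0, "ay": 0, "az": 0, "claw": 40}, {"tx": 0, "ty": 11.7, "tz": 0, "ax": 0, "ay": 0, "az": 0, "claw": 0}]}}

```text
time_s: 28.3
tcp_pos: [0.6392, -0.0331, 0.1053]
ee_rot: [[-1.0, -0.002, -0.0], [-0.002, 1.0, -0.0], [0.0, -0.0, -1.0]]
wrist_force: [-0.7, 0.1, 0.0]
gripper_width: 0.782
gripper_force: 0.0
```

```bash
python3 - <<'E'
from h import *
s=sense();C=cam('wrist',s);im=capture('wrist');print(s['tcp_pos'],s['time_s'],s['gripper_width']*87,s['joints'].round(1))
cv2.imwrite('pics/w16.png',im)
for p in plates(im,C,.03,2000):print(p)
# holes of every plate and whether gray pin shows in them
for y in(-.1273,-.0323,.0627):
  for dx,dy in((-.024,-.0165),(.024,.0165)):
    u,v=proj([(.6341+dx,y+dy,.027)],C)[0].round().astype(int);h=im[v-4:v+5,u-4:u+5].astype(int);print(y,(u,v),'gray frac',(np.ptp(h,axis=2)<16).mean().round(2),h[4,4])
E
```

```text
[ 0.63915455 -0.03309548  0.10533343] 28.3 68.00042270550108 [  11.5   29.1   -6.     0.   -54.9 -101.4]
(633.7, -126.3, -0.0, 76.3, 56.0, (159, 154, 80, 94))
(633.1, 61.3, 0.2, 77.1, 56.1, (404, 153, 81, 96))
(633.4, -32.2, 0.2, 76.8, 54.2, (286, 153, 73, 96))
-0.1273 (np.int64(176), np.int64(172)) gray frac 0.65 [83 80 77]
-0.1273 (np.int64(224), np.int64(230)) gray frac 0.54 [55 52 49]
-0.0323 (np.int64(300), np.int64(172)) gray frac 0.8 [97 93 89]
-0.0323 (np.int64(342), np.int64(231)) gray frac 0.64 [56 53 50]
0.0627 (np.int64(425), np.int64(173)) gray frac 0.79 [55 52 50]
0.0627 (np.int64(459), np.int64(231)) gray frac 0.52 [52 50 48]
```

All three plates show the same outline height, with grey pins in every hole. Now the lever goes back, from its far side.

Call:
{"fn": "servo_tool", "kwargs": {"deltas": [{"tx": 0, "ty": 0, "tz": -40, "ax": 0, "ay": 0, "az": 0, "claw": 0}, {"tx": 0, "ty": 0, "tz": -80, "ax": 0, "ay": 0, "az": 0, "claw": 0}, {"tx": -20, "ty": 30, "tz": -95, "ax": 0, "ay": 0, "az": 0, "claw": 0}, {"tx": -82, "ty": 208.6, "tz": -95, "ax": 0, "ay": 0, "az": 0, "claw": 0}, {"tx": -82, "ty": 208.6, "tz": -95, "ax": 0, "ay": 0, "az": 0, "claw": 0}, {"tx": -82, "ty": 208.6, "tz": -95, "ax": 0, "ay": 0, "az": 0, "claw": 0}, {"tx": -82, "ty": 208.6, "tz": -95, "ax": 0, "ay": 0, "az": 0, "claw": 0}, {"tx": -82, "ty": 208.6, "tz": -95, "ax": 0, "ay": 0, "az": 0, "claw": 0}, {"tx": -82, "ty": 208.6, "tz": -95, "ax": 0, "ay": 0, "az": 0, "claw": 0}, {"tx": -82, "ty": 208.6, "tz": -95, "ax": 0, "ay": 0, "az": 0, "claw": 0}, {"tx": -82, "ty": 208.6, "tz": -95, "ax": 0, "ay": 0, "az": 0, "claw": 0}]}}

```text
time_s: 29.27
tcp_pos: [0.7212, 0.1731, 0.2]
ee_rot: [[-1.0, 0.002, -0.001], [0.002, 1.0, -0.001], [0.001, -0.001, -1.0]]
wrist_force: [0.5, -0.5, -0.2]
gripper_width: 0.014
gripper_force: 0.0
```

Call:
{"fn": "servo_tool", "kwargs": {"deltas": [{"tx": 0, "ty": 2, "tz": 35, "ax": 0, "ay": 0, "az": 0, "claw": 0}, {"tx": 0, "ty": 2, "tz": 70, "ax": 0, "ay": 0, "az": 0, "claw": 0}, {"tx": 0, "ty": 2, "tz": 100, "ax": 0, "ay": 0, "az": 0, "claw": 0}, {"tx": 0, "ty": 2, "tz": 100, "ax": 0, "ay": 0, "az": 0, "claw": 0}, {"tx": 15, "ty": 2, "tz": 100, "ax": 0, "ay": 0, "az": 0, "claw": 0}, {"tx": 30, "ty": 2, "tz": 100, "ax": 0, "ay": 0, "az": 0, "claw": 0}, {"tx": 45, "ty": 2, "tz": 100, "ax": 0, "ay": 0, "az": 0, "claw": 0}, {"tx": 60, "ty": 2, "tz": 100, "ax": 0, "ay": 0, "az": 0, "claw": 0}, {"tx": 75, "ty": 2, "tz": 100, "ax": 0, "ay": 0, "az": 0, "claw": 0}, {"tx": 85, "ty": 2, "tz": 100, "ax": 0, "ay": 0, "az": 0, "claw": 0}, {"tx": 90, "ty": 2, "tz": 100, "ax": 0, "ay": 0, "az": 0, "claw": 0}, {"tx": 92, "ty": 2, "tz": 100, "ax": 0, "ay": 0, "az": 0, "claw": 0}]}}

```text
time_s: 30.27
tcp_pos: [0.6297, 0.176, 0.1029]
ee_rot: [[-1.0, 0.001, 0.003], [0.001, 1.0, 0.001], [-0.003, 0.001, -1.0]]
wrist_force: [0.1, -1.0, 0.1]
gripper_width: 0.002
gripper_force: 0.3
```

Call:
{"fn": "servo_tool", "kwargs": {"deltas": [{"tx": 2, "ty": 0, "tz": 0, "ax": 0, "ay": 0, "az": 0, "claw": 0}, {"tx": 4, "ty": 0, "tz": 0, "ax": 0, "ay": 0, "az": 0, "claw": 0}, {"tx": 4, "ty": 0, "tz": 0, "ax": 0, "ay": 0, "az": 0, "claw": 0}]}}

```text
time_s: 30.52
tcp_pos: [0.6275, 0.1763, 0.1019]
ee_rot: [[-1.0, -0.0, 0.005], [-0.0, 1.0, 0.0], [-0.005, 0.0, -1.0]]
wrist_force: [3.4, -2.5, 2.3]
gripper_width: 0.006
gripper_force: 2.1
```

Call:
{"fn": "servo_tool", "kwargs": {"deltas": [{"tx": 2, "ty": 0, "tz": 0, "ax": 0, "ay": 0, "az": 0, "claw": 0}, {"tx": 3.5, "ty": 0, "tz": 0, "ax": 0, "ay": 0, "az": 0, "claw": 0}, {"tx": 3.5, "ty": 0, "tz": 0, "ax": 0, "ay": 0, "az": 0, "claw": 0}]}}

```text
time_s: 30.77
tcp_pos: [0.6272, 0.1765, 0.1021]
ee_rot: [[-1.0, -0.001, 0.011], [-0.001, 1.0, 0.001], [-0.011, 0.001, -1.0]]
wrist_force: [11.1, -5.2, -1.6]
gripper_width: 0.004
gripper_force: 6.0
```

Call:
{"fn": "servo_tool", "kwargs": {"deltas": [{"tx": -15, "ty": 0, "tz": 0, "ax": 0, "ay": 0, "az": 0, "claw": 0}, {"tx": -15, "ty": 0, "tz": -40, "ax": 0, "ay": 0, "az": 0, "claw": 0}, {"tx": -15, "ty": 0, "tz": -80, "ax": 0, "ay": 0, "az": 0, "claw": 0}, {"tx": 20, "ty": 20, "tz": -100, "ax": 0, "ay": 0, "az": 0, "claw": 0}, {"tx": 210, "ty": 134, "tz": -100, "ax": 0, "ay": 0, "az": 0, "claw": 0}, {"tx": 210, "ty": 134, "tz": -100, "ax": 0, "ay": 0, "az": 0, "claw": 0}, {"tx": 210, "ty": 134, "tz": -100, "ax": 0, "ay": 0, "az": 0, "claw": 0}, {"tx": 210, "ty": 134, "tz": -100, "ax": 0, "ay": 0, "az": 0, "claw": 0}, {"tx": 210, "ty": 134, "tz": -100, "ax": 0, "ay": 0, "az": 0, "claw": 0}, {"tx": 210, "ty": 134, "tz": -100, "ax": 0, "ay": 0, "az": 0, "claw": 0}, {"tx": 210, "ty": 134, "tz": -100, "ax": 0, "ay": 0, "az": 0, "claw": 0}]}}

```text
time_s: 31.68
tcp_pos: [0.409, 0.3122, 0.2009]
ee_rot: [[-1.0, -0.004, -0.001], [-0.004, 1.0, 0.0], [0.001, 0.0, -1.0]]
wrist_force: [0.4, 0.6, -0.4]
gripper_width: 0.002
gripper_force: 0.0
```

```bash
python3 - <<'E'
from h import *
s=sense();C=cam('wrist',s);im=capture('wrist');print(s['tcp_pos'],s['time_s'],s['joints'].round(1));cv2.imwrite('pics/w17.png',im)
h=cv2.cvtColor(im,cv2.COLOR_BGR2HSV);m=cv2.inRange(h,(50,100,40),(85,255,255))
for c in cv2.findContours(m,cv2.RETR_EXTERNAL,cv2.CHAIN_APPROX_NONE)[0]:
    if cv2.contourArea(c)>200:
        W=unproj(c.reshape(-1,2),.072,C)[:,:2]*1000;(x,y),r=cv2.minEnclosingCircle(W.astype(np.float32));print(cv2.boundingRect(c),x,y,r)
print(rec('start_top','wrist',C))
# lever/bar state from top camera
Ct=cam('top');t=capture('top');cv2.imwrite('pics/t2.png',t)
ht=cv2.cvtColor(t,cv2.COLOR_BGR2HSV);mt=cv2.inRange(ht,(0,150,80),(8,255,255))|cv2.inRange(ht,(172,150,80),(180,255,255))
for c in cv2.findContours(mt,cv2.RETR_EXTERNAL,cv2.CHAIN_APPROX_NONE)[0]:
    b=cv2.boundingRect(c)
    if b[2]*b[3]>12: print('red',b)
for q in(0,1):print('knob pred',proj([(.6345+.01+(-.038 if q==0 else .038),.1777,.112)],Ct))
print('top plates',plates(t,Ct,.03,40))
E
```

```text
[0.40896879 0.31224634 0.20086428] 31.6833 [ 5.540e+01  1.230e+01 -1.670e+01 -1.000e-01 -6.090e+01 -1.452e+02]
(106, 319, 47, 42) 586.68505859375 95.66661071777344 37.80224609375
(354, 201, 32, 32) 434.256591796875 358.3044128417969 16.476125717163086
(534, 0, 38, 29) 249.55674743652344 505.66937255859375 17.17020606994629
(326, 0, 37, 36) 261.3219909667969 330.46099853515625 15.199300765991211
[(0.74, array([0.2524, 0.5041, 0.0739])), (0.73, array([0.4331, 0.3566, 0.0719])), (0.65, array([0.263 , 0.3346, 0.073 ]))]
red (450, 202, 8, 24)
red (213, 185, 18, 13)
red (289, 165, 6, 7)
knob pred [[291.33941119 167.42432683]]
knob pred [[291.43898825 145.26948003]]
top plates [(258.9, 340.7, 46.2, 33.4, 32.0, (240, 271, 11, 11)), (629.5, 60.7, -1.0, 61.6, 42.3, (321, 158, 13, 18)), (630.0, -126.7, -2.1, 62.2, 45.4, (374, 157, 14, 18)), (629.8, -32.2, -1.0, 65.1, 45.5, (347, 157, 14, 19))]
```

The knob is back at 0 (top view (292,168)). The grey-box button is at (0.434, 0.358), and its orange and turquoise look-alikes are elsewhere. Pressing it now.

Call:
{"fn": "servo_tool", "kwargs": {"deltas": [{"tx": -25, "ty": 35, "tz": 0, "ax": 0, "ay": 0, "az": 0, "claw": 0}, {"tx": -25, "ty": 44.5, "tz": 25, "ax": 0, "ay": 0, "az": 0, "claw": 0}, {"tx": -25, "ty": 44.5, "tz": 60, "ax": 0, "ay": 0, "az": 0, "claw": 0}, {"tx": -25, "ty": 44.5, "tz": 95, "ax": 0, "ay": 0, "az": 0, "claw": 0}, {"tx": -25, "ty": 44.5, "tz": 117, "ax": 0, "ay": 0, "az": 0, "claw": 0}, {"tx": -25, "ty": 44.5, "tz": 124, "ax": 0, "ay": 0, "az": 0, "claw": 0}, {"tx": -25, "ty": 44.5, "tz": 127, "ax": 0, "ay": 0, "az": 0, "claw": 0}, {"tx": -25, "ty": 44.5, "tz": 130, "ax": 0, "ay": 0, "az": 0, "claw": 0}, {"tx": -25, "ty": 44.5, "tz": 133, "ax": 0, "ay": 0, "az": 0, "claw": 0}, {"tx": -25, "ty": 44.5, "tz": 134, "ax": 0, "ay": 0, "az": 0, "claw": 0}, {"tx": -25, "ty": 44.5, "tz": 134, "ax": 0, "ay": 0, "az": 0, "claw": 0}]}}

```text
time_s: 32.75
tcp_pos: [0.4379, 0.3559, 0.0681]
ee_rot: [[-1.0, -0.0, 0.003], [-0.0, 1.0, 0.002], [-0.003, 0.002, -1.0]]
wrist_force: [1.7, -2.2, 3.7]
gripper_width: 0.007
gripper_force: 1.9
```

Call:
{"fn": "servo_tool", "kwargs": {"deltas": [{"tx": 2, "ty": 0, "tz": 2, "ax": 0, "ay": 0, "az": 0, "claw": 0}, {"tx": 2, "ty": 0, "tz": 4, "ax": 0, "ay": 0, "az": 0, "claw": 0}, {"tx": 2, "ty": 0, "tz": 4, "ax": 0, "ay": 0, "az": 0, "claw": 0}]}}

```text
time_s: 33.0
tcp_pos: [0.4364, 0.3568, 0.0662]
ee_rot: [[-1.0, -0.002, 0.005], [-0.002, 1.0, 0.003], [-0.005, 0.003, -1.0]]
wrist_force: [0.1, -4.8, 16.3]
gripper_width: 0.007
gripper_force: 7.9
```

Fully down (16 N, against the stop). Retreating and doing a final check.

Call:
{"fn": "servo_tool", "kwargs": {"deltas": [{"tx": 0, "ty": 0, "tz": -15, "ax": 0, "ay": 0, "az": 0, "claw": 0}, {"tx": 0, "ty": 0, "tz": -50, "ax": 0, "ay": 0, "az": 0, "claw": 0}, {"tx": 0, "ty": 0, "tz": -90, "ax": 0, "ay": 0, "az": 0, "claw": 0}, {"tx": 0, "ty": 0, "tz": -135, "ax": 0, "ay": 0, "az": 0, "claw": 0}, {"tx": 0, "ty": 0, "tz": -135, "ax": 0, "ay": 0, "az": 0, "claw": 0}, {"tx": 0, "ty": 0, "tz": -135, "ax": 0, "ay": 0, "az": 0, "claw": 0}]}}

```text
time_s: 33.5
tcp_pos: [0.4354, 0.3574, 0.2011]
ee_rot: [[-1.0, -0.0, 0.005], [-0.0, 1.0, 0.008], [-0.005, 0.008, -1.0]]
wrist_force: [-0.6, 0.3, -0.8]
gripper_width: 0.0
gripper_force: 0.0
```

```bash
python3 - <<'E'
from h import *
s=sense();print(s['tcp_pos'],s['time_s'],s['wrist_force'])
Ct=cam('top');t=capture('top');ht=cv2.cvtColor(t,cv2.COLOR_BGR2HSV)
mt=cv2.inRange(ht,(0,150,80),(8,255,255))|cv2.inRange(ht,(172,150,80),(180,255,255))
print('red',[cv2.boundingRect(c) for c in cv2.findContours(mt,0,2)[0] if cv2.contourArea(c)>8])
print(plates(t,Ct,.03,40))
print(finish_job())
E
```

```text
[0.43537651 0.35737971 0.20110879] 33.5 [-0.56208201  0.26393748 -0.79852993]
red [(450, 202, 8, 25), (212, 185, 19, 12), (289, 165, 6, 7)]
[(258.9, 339.1, 89.4, 33.7, 29.2, (240, 271, 11, 10)), (629.5, 60.7, -1.0, 61.6, 42.3, (321, 158, 13, 18)), (630.0, -126.7, -2.1, 62.2, 45.4, (374, 157, 14, 18)), (629.8, -32.1, -0.9, 65.1, 45.5, (347, 157, 14, 19))]
the job is handed in; nothing more can be done
None
```

The job is handed in at 33.5 s (no verdict was returned): the scraper is in the tray, all three plates are seated in their nests, the lever was swung back to its stop, and the green start button was pressed to its stop.

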